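# Square up a stack of acrylic blanks on the drilling pallet

### The job

Get the acrylic blanks ready for stack drilling. Two bottles have been left on the pallet between the ragged stack and the fences: put them back upright in the empty cells of the black caddy, one per cell, then push and tap the stack, without taking it apart, until all five sheets are square and flush against both the rear and the right fence. Leave everything else on the desk where it is, and do not knock any bottle over.

Things in the scene. Friction and masses are not known exactly. Their poses are not given: they have to be found in the camera images.
- pallet: Drilling pallet, fixed: plywood board 290 (its x) x 360 (its y) x 12 mm. Origin: centre of its underside on the desk; x points away from the robot, y to the robot's left, at small yaw. It carries two fences and two clamps (see their points; all offsets in this frame). A sheet is flush with both fences when its centre is at x = +45, y = -75 mm and its yaw equals the pallet's.
- rear_fence (a point): Rear fence, an aluminium bar 18 mm wide, standing 30 mm above the board (top 42 mm above the desk), along pallet y from y = -138 to +177 mm. Its inner face looks to pallet -x and lies at x = +95 mm. This point: on the inner face, at board level, y = 0.
- right_fence (a point): Right fence, a like bar (18 mm wide, top 42 mm above the desk), along pallet x from x = -142 to +79 mm. Its inner face looks to pallet +y and lies at y = -150 mm. This point: on the inner face, at board level, x = 0. The corner between the fences is open.
- clamps (a point): Two toggle clamps parked open behind the rear fence, fixed, not used here: at pallet y = -115 and +135 mm, x = 112 to 190 mm, up to 101 mm above the desk. This point: at board level midway between them.
- sheet0: Blue acrylic sheet, 100 (its x) x 150 (its y) x 5 mm, 0.07 to 0.12 kg, loose, slides easily: layer 1 of 5 from the bottom of the ragged stack on the pallet. Origin: centre of its underside, 12 mm above the desk. Starts within 0.2 rad of the pallet's yaw, its centre 70 to 115 mm short of flush in pallet x (nearer the robot) and in pallet y (to the robot's left).
- sheet1: Yellow acrylic sheet, 100 (its x) x 150 (its y) x 5 mm, 0.07 to 0.12 kg, loose, slides easily: layer 2 of 5 from the bottom of the ragged stack on the pallet. Origin: centre of its underside, 17 mm above the desk. Starts within 0.2 rad of the pallet's yaw, its centre 70 to 115 mm short of flush in pallet x (nearer the robot) and in pallet y (to the robot's left).
- sheet2: Red acrylic sheet, 100 (its x) x 150 (its y) x 5 mm, 0.07 to 0.12 kg, loose, slides easily: layer 3 of 5 from the bottom of the ragged stack on the pallet. Origin: centre of its underside, 22 mm above the desk. Starts within 0.2 rad of the pallet's yaw, its centre 70 to 115 mm short of flush in pallet x (nearer the robot) and in pallet y (to the robot's left).
- sheet3: White acrylic sheet, 100 (its x) x 150 (its y) x 5 mm, 0.07 to 0.12 kg, loose, slides easily: layer 4 of 5 from the bottom of the ragged stack on the pallet. Origin: centre of its underside, 27 mm above the desk. Starts within 0.2 rad of the pallet's yaw, its centre 70 to 115 mm short of flush in pallet x (nearer the robot) and in pallet y (to the robot's left).
- sheet4: Green acrylic sheet, 100 (its x) x 150 (its y) x 5 mm, 0.07 to 0.12 kg, loose, slides easily: layer 5 of 5 from the bottom of the ragged stack on the pallet. Origin: centre of its underside, 32 mm above the desk. Starts within 0.2 rad of the pallet's yaw, its centre 70 to 115 mm short of flush in pallet x (nearer the robot) and in pallet y (to the robot's left).
- bottle0: Closed round bottle, white with a red cap, 0.1 to 0.2 kg, loose, upright: straight body 42 mm in diameter up to 96 mm, then a shoulder to a 22 mm cap; 122 mm tall. Origin: centre of its base (12 mm above the desk on the pallet and in the caddy alike). Two of the four bottles, varying, stand on the pallet between stack and fences, the other two in caddy cells.
- bottle1: Closed round bottle, blue with a white cap, 0.1 to 0.2 kg, loose, upright: straight body 42 mm in diameter up to 96 mm, then a shoulder to a 22 mm cap; 122 mm tall. Origin: centre of its base (12 mm above the desk on the pallet and in the caddy alike). Two of the four bottles, varying, stand on the pallet between stack and fences, the other two in caddy cells.
- bottle2: Closed round bottle, amber with a black cap, 0.1 to 0.2 kg, loose, upright: straight body 42 mm in diameter up to 96 mm, then a shoulder to a 22 mm cap; 122 mm tall. Origin: centre of its base (12 mm above the desk on the pallet and in the caddy alike). Two of the four bottles, varying, stand on the pallet between stack and fences, the other two in caddy cells.
- bottle3: Closed round bottle, yellow with a black cap, 0.1 to 0.2 kg, loose, upright: straight body 42 mm in diameter up to 96 mm, then a shoulder to a 22 mm cap; 122 mm tall. Origin: centre of its base (12 mm above the desk on the pallet and in the caddy alike). Two of the four bottles, varying, stand on the pallet between stack and fences, the other two in caddy cells.
- caddy: Black caddy, fixed to the desk, 260 (its x) x 68 (its y) mm, rim 58 mm above the desk, walls 4 mm: one row of four cells along its x, 60 x 60 mm inside, centred at x = -96, -32, +32, +96 mm, y = 0; cell floors 12 mm above the desk. Origin: centre of its underside; x points roughly away from the robot. Two cells hold a bottle, two are empty.
- servo: Bystander, loose: servo motor with yellow gear on an upright blue bracket, 56 x 36 mm, 67 mm tall, standing on the pallet's left corner nearest the robot. Origin: centre of its underside.
- controller: Bystander, loose: flat black controller box with three grey buttons, 75 x 110 x 27 mm, on the desk to the right. Origin: centre of its underside.
- comb: Bystander, loose: flat blue printed comb, 80 x 90 x 6 mm, on the desk between pallet and caddy. Origin: about its middle, underside.
- caliper: Bystander, loose: steel caliper with black housing, 230 mm long along its x, 72 mm wide, 13 mm high, flat on the desk to the right of the pallet. Origin: middle of its beam, underside.
- board: Bystander, loose: green circuit board on four brass standoffs, 70 x 110 mm, 30 mm high, on the desk to the left, in front of the caddy. Origin: centre of its underside.
There are look-alikes about, which are no part of the job. Leave any pink look-alike of the bottle1 alone.

How it is judged:
By the outcome, as a careful person would: the job done as asked, in the order asked, and still so for the second after the job is handed in, with the robot touching nothing.
It also fails if it takes over 72 s, if anything falls off the work surface, if the arm or the gripper's body presses on something with over 40 N, if the wrist force passes 120 N, or if a joint passes its speed limit or range.

### The arm

A 6-joint arm with a two-finger parallel gripper is mounted at the origin on the work surface. World frame = base frame: x ahead of the robot, y to its left, z up, the work surface at z = 0. Lengths are in m, angles in rad, forces in N, time in s.
With the tool pointing down it reaches from about 0.35 to 0.775 m from the base axis. Payload 7.3 kg.
Tool frame: the origin (TCP) lies at the very end of the fingers, on their centre line; the grasp point (between the pads) lies 19 mm behind it; z points along the fingers, y is the line along which they close (so a half turn about z gives the same grasp; the last joint's range is limited). The gripper opens to 92 mm and grips with 3 to 60 N. Pads are 19 mm wide; open, the fingers measure 130 mm over their backs; the gripper's body (75 mm by 190 mm) begins 47 mm behind the grasp point.
Start: joints at [-1.254, 0.342, 1.524, -0, 1.275, -0.146], TCP at [0.234, -0.47, 0.227] pointing down, gripper open.
Joint ranges: [-2.53, 2.53], [-0.77, 2.02], [0.04, 2.7], [-1, 4.14], [0.28, 2.66], [-3.11, 3.11]. Speed limits (rad/s): [2.57, 2.57, 3.14, 3.14, 3.14, 3.14].

### API

Orientations are given as [roll, pitch, yaw] about the fixed x, y, z axes, in that order (R = Rz(yaw) Ry(pitch) Rx(roll)).
In Python, from cell import observe, read_camera, get_calibration, hand_in, search_frame gives the robot as it stands.
- The arm moves only by the tool step_arm, never from a script. Its argument "commands" is a list of rows, each an object with "translation": the shift along the tool's x, y, z in mm, a list of three; "roll": the turn about the tool's z in rad. In form: [{"translation": [x, y, z], "roll": roll}, ...]. A call has 1 to 20 rows; each row shifts and turns the commanded pose from where the row before left it, along the tool's axes as they then stand; what a row does not reach is not made up. A row lasts 1/12 s, in which the tool goes at most 41.7 mm and 7.16 degrees, less where a joint would pass 70% of its speed; a pose out of reach is approached as far as the arm can. A call is refused whole if a number of a shift passes 41.7 or a number of a turn 0.125, either way. A call with a gripper value outside its range is refused whole. "fingers" is the opening, from 0 (shut) to 1 (fully open), set as the call begins (left out, the last holds). The fingers move at their own pace and stop on an object; "grip_force" is the grip in N (left out, the last holds). Time passes only in rows, so rows that do not move let the fingers close. It gives the time, the measured TCP pose, the force, the opening and the grip force at its end, in the units of the state.
- observe(): the state, without advancing time (a new reading comes with each control period).
- read_camera(name): name is "scene" or "side" or "wrist"; returns the picture (420x560x3 uint8, red, green, blue); there is no depth.
- get_calibration(name): a dict with "camera_matrix" (3x3 intrinsics, pixels), "world_from_camera" (4x4, takes a point from camera to world coordinates). Camera axes: x right, y up, looking along -z (the intrinsics and any distortion apply to the point x, -y, -z); pixel columns grow to the right and rows downward; lengths in m; the calibration is good to about 2 mm. A picture is of the moment at which its call begins: read the wrist's pose just before it. get_calibration takes no time and is no camera call; for the wrist camera it gives the pose at the moment of the call.
- hand_in(): hands the job in; it is judged then, once.
Trained networks look in the newest picture that a camera, given by its name, has taken for a name from the list of things; names that differ only in an ending like _2 or _b are one class to them, and where a whole thing is asked for, a point or a joint stands for the part that bears it (a point fixed in the world has none). Each returns a list of dicts, best first, with "confidence" (0 to 1); they miss things now and then, are a little off and sometimes report something else, mostly with a low value. They report only what shows in the picture. A call takes as long as a camera call. They do not tell look-alikes from the thing itself.
- search_frame(camera, name): "at" ([x, y, z] in m, in world coordinates, good to about 4 mm: the middle of the surface that is visible of it).
The state is a dict: "time": time; "qpos": joint angles; "qvel": joint speeds; "joint_efforts": joint torques, N m; "tool_pos": TCP position; "tool_rot": TCP orientation; "contact_force": force on the tool from outside, world axes, zero at the start; "torque": the same for the moment, N m; "opening": finger opening in m; "grip_force": force on a finger pad.
Only numpy, scipy, OpenCV 4.12 (cv2) and the standard library are available. Lean on these libraries where they do the work, as an engineer would, in place of code of your own. Each camera call takes 0.05 s, during which the arm holds its last target. There are 200 camera calls.

## Working session

There is one attempt and no reset: what is moved stays moved. The work goes in short steps, Python scripts to look and compute and a tool call to move; the robot and the scene stay as the last step left them, time stands still between calls to the robot, and variables do not carry over. Pictures are saved under pics/ and viewed, at most 10 in all, crops included, and the job is handed in when it is done.

Besides the shell and the picture viewer there is one more tool, called after "Emit:" as a command line: name --argument value ..., lists and objects as JSON in quotes. step_arm: Moves the arm, as the interface text tells. Its arguments: {"type":"object","properties":{"commands":{"type":"array"},"fingers":{"type":"number"},"grip_force":{"type":"number"}},"required":["commands"]}

```bash
mkdir -p pics; ls; cat > h.py <<'E'
import numpy as np, cv2
from cell import *
def cal(n):
    c=get_calibration(n); return np.array(c["camera_matrix"]),np.array(c["world_from_camera"])
def proj(n,p,c=None):
    K,T=c or cal(n); q=np.linalg.inv(T)@np.append(p,1); v=K@np.array([q[0],-q[1],-q[2]]); return v[:2]/v[2]
def ray(n,uv,c=None):
    K,T=c or cal(n); d=np.linalg.inv(K)@np.array([uv[0],uv[1],1]); return T[:3,3],T[:3,:3]@np.array([d[0],-d[1],-d[2]])
def onz(n,uv,z,c=None):
    o,d=ray(n,uv,c); return o+d*(z-o[2])/d[2]
def save(n,f):
    im=read_camera(n); cv2.imwrite(f"pics/{f}.png",im[:,:,::-1]); return im
E
python3 - <<'E'
from h import *
a=save("scene","s0");b=save("side","d0")
for n in("scene","side"):
    print(n,cal(n)[1][:3,3].round(3))
    for t in["pallet","rear_fence","right_fence","caddy","bottle0","bottle1","bottle2","bottle3","sheet4","sheet0"]:
        print(t,[(np.round(r["at"],3).tolist(),round(r["confidence"],2),proj(n,r["at"]).round().astype(int).tolist()) for r in search_frame(n,t)[:4]])
print(observe())
E
```

```text
pics
scene [ 1.058 -0.635  1.213]
pallet [([0.649, -0.104, 0.014], 0.81, [278, 253])]
rear_fence [([0.65, -0.102, 0.01], 0.97, [279, 254])]
right_fence [([0.649, -0.106, 0.012], 0.71, [278, 254])]
caddy [([0.523, 0.305, 0.036], 0.75, [323, 137]), ([0.648, -0.105, 0.009], 0.31, [278, 254])]
bottle0 [([0.679, -0.069, 0.095], 0.95, [295, 234]), ([0.567, -0.205, 0.092], 0.78, [229, 250]), ([0.792, 0.174, 0.08], 0.77, [378, 197]), ([0.656, -0.334, 0.091], 0.77, [223, 307])]
bottle1 [([0.679, -0.069, 0.095], 0.95, [295, 234]), ([0.567, -0.205, 0.092], 0.78, [229, 250]), ([0.792, 0.174, 0.08], 0.77, [378, 197]), ([0.656, -0.334, 0.091], 0.77, [223, 307])]
bottle2 [([0.679, -0.069, 0.095], 0.95, [295, 234]), ([0.567, -0.205, 0.092], 0.78, [229, 250]), ([0.792, 0.174, 0.08], 0.77, [378, 197]), ([0.656, -0.334, 0.091], 0.77, [223, 307])]
bottle3 [([0.679, -0.069, 0.095], 0.95, [295, 234]), ([0.567, -0.205, 0.092], 0.78, [229, 250]), ([0.792, 0.174, 0.08], 0.77, [378, 197]), ([0.656, -0.334, 0.091], 0.77, [223, 307])]
sheet4 [([0.563, -0.055, 0.039], 0.94, [263, 221]), ([0.506, -0.127, 0.035], 
[... 1427 characters left out ...]
0.57, [300, 241])]
{'time': 1.1, 'qpos': array([-1.25400186e+00,  3.42002700e-01,  1.52410514e+00,  1.29044390e-05,
        1.27540855e+00, -1.45994324e-01]), 'qvel': array([-0.00018796,  0.00106949, -0.00099511,  0.00105802, -0.00109245,
        0.00027804]), 'joint_efforts': array([ 1.46657669e-03, -4.31138098e+01, -2.44482672e+01,  7.18126609e-02,
        4.83274099e-02, -4.44712316e-05]), 'tool_pos': array([ 0.23441445, -0.46977656,  0.22673731]), 'tool_rot': array([ 3.14151541e+00, -1.11991225e-06,  4.62785039e-01]), 'contact_force': array([-0.12393887,  0.4573967 , -0.78493325]), 'torque': array([-0.0075629 ,  0.00050575,  0.0345515 ]), 'grip_force': 0.0, 'opening': 0.0916092456028792}
```

```bash
python3 - <<'E'
import cv2
for n in("s0","d0"):
    im=cv2.imread(f"pics/{n}.png"); c=im[100:400,100:500] if n=="s0" else im[120:420,60:460]
    cv2.imwrite(f"pics/{n}c.png",cv2.resize(c,(800,600),interpolation=cv2.INTER_CUBIC))
E
```

```text
(no output)
```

View pics/s0c.png

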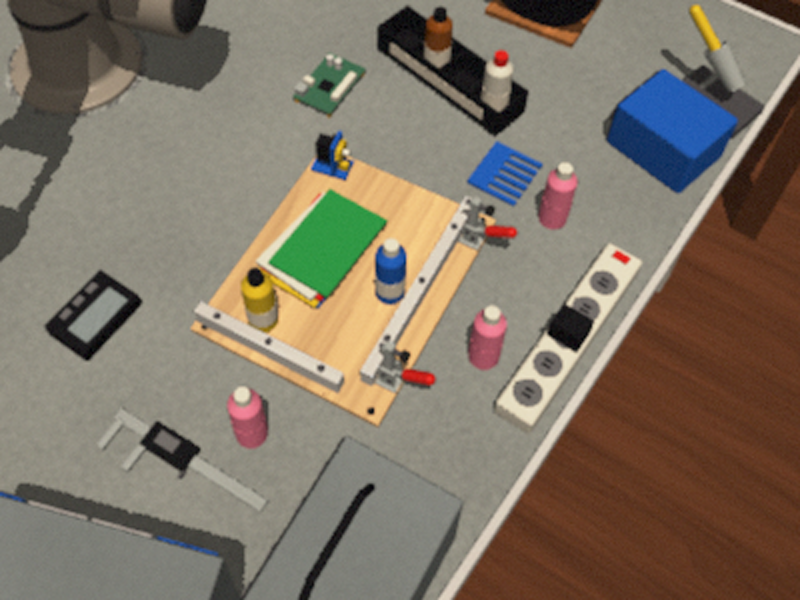

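View pics/d0c.png

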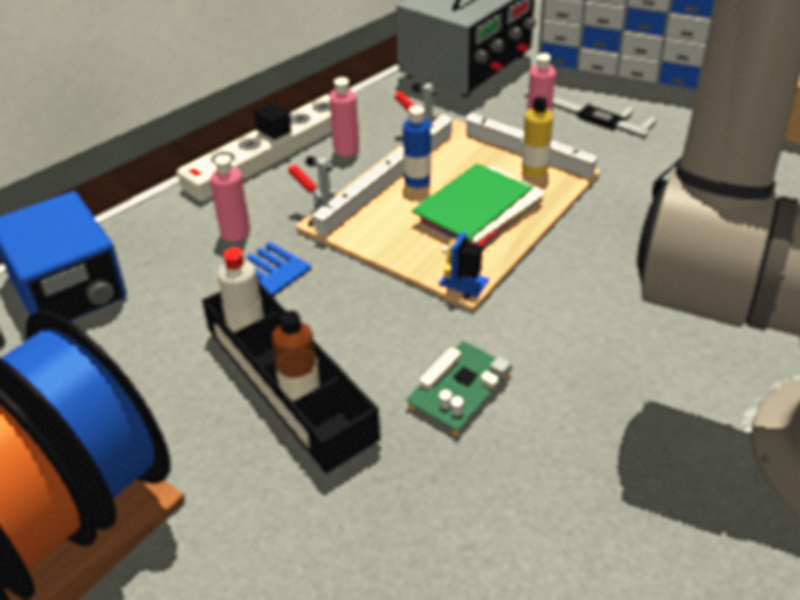

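Pixels are in the full scene image. The blue bottle (white cap, px 295,235) and the yellow bottle (black cap, px 230,250) stand on the pallet. Things they could be confused with are the three pink bottles (px 378,197; 343,268; 223,307) and the amber and white bottles in the caddy (px 319,120; 349,140). I choose blue and yellow. Caddy cells 1 and 3, counted from the robot, look empty.

```bash
cat >> h.py <<'E'
def plan(dst,yaw,src=None,sy=None,step=30,rs=0.11):
    s=observe(); src=np.array(s["tool_pos"] if src is None else src); sy=s["tool_rot"][2] if sy is None else sy
    dy=(yaw-sy+np.pi/2)%np.pi-np.pi/2; d=np.array(dst)-src
    n=int(max(np.ceil(np.linalg.norm(d)/step),np.ceil(abs(dy)/rs),1)); ph=-dy/n
    M=np.zeros((2,2))
    for k in range(n):
        y=sy-ph*k; M+=np.array([[np.cos(y),np.sin(y)],[np.sin(y),-np.cos(y)]])
    t=np.linalg.solve(M,d[:2])
    print(n,"rows of",np.round([*(t*1000),-d[2]*1000/n],1).tolist(),"roll",round(ph,4))
def st():
    s=observe(); print(round(s["time"],2),np.round(s["tool_pos"],4).tolist(),"yaw",round(s["tool_rot"][2],4),"F",np.round(s["contact_force"],1).tolist(),"op",round(s["opening"],4),"q",np.round(s["qpos"],2).tolist())
E
python3 - <<'E'
from h import *
K,T=cal("wrist");print(K.round(1).tolist());print(T.round(3)); 
s=observe();y=s["tool_rot"][2];R=np.array([[np.cos(y),np.sin(y),0],[np.sin(y),-np.cos(y),0],[0,0,-1]])
print("cam in tool",(R.T@(T[:3,3]-s["tool_pos"])).round(3), "look",(R.T@-T[:3,2]).round(3))
plan([0.50,-0.10,0.33],-0.1)
# pallet hue: direction estimate via wood mask in scene
im=cv2.imread("pics/s0.png");h=cv2.cvtColor(im,cv2.COLOR_BGR2HSV)
m=cv2.inRange(h,(10,40,120),(25,200,255));m[:150]=0;m[330:]=0;m[:,:180]=0;m[:,360:]=0
c=max(cv2.findContours(m,0,2)[0],key=cv2.contourArea)
# caddy black
for p in [(297,107),(305,104),(362,148),(346,165),(289,121)]: print("caddy rim",onz("scene",p,.058).round(3))
for p in [(262,177),(195,263),(289,312),(342,205)]: print("pallet",onz("scene",p,.012).round(3))
E
```

```text
[[347.3, 0.0, 284.6], [0.0, 347.3, 209.2], [0.0, 0.0, 1.0]]
[[ 0.447  0.862  0.239  0.299]
 [-0.894  0.431  0.119 -0.438]
 [-0.001 -0.267  0.964  0.385]
 [ 0.     0.     0.     1.   ]]
cam in tool [ 0.072  0.    -0.158] look [-0.267 -0.     0.964]
6 rows of [57.8, -50.7, -17.2] roll 0.0938
caddy rim [0.394 0.349 0.058]
caddy rim [0.407 0.375 0.058]
caddy rim [0.655 0.32  0.058]
caddy rim [0.651 0.235 0.058]
caddy rim [0.409 0.283 0.058]
pallet [0.453 0.081 0.012]
pallet [ 0.484 -0.26   0.012]
pallet [ 0.772 -0.224  0.012]
pallet [0.704 0.136 0.012]
```

```bash
sed -i 's/np.linalg.norm(d)\/step/np.linalg.norm(d)*1000\/step/' h.py; python3 - <<'E'
from h import *
plan([0.60,-0.06,0.33],0.13,step=35)
E
```

```text
16 rows of [29.7, -17.6, -6.5] roll 0.0208
```

Emit:
step_arm --commands '[{"translation": [29.7,-17.6,-6.5],"roll": 0.0208},{"translation": [29.7,-17.6,-6.5],"roll": 0.0208},{"translation": [29.7,-17.6,-6.5],"roll": 0.0208},{"translation": [29.7,-17.6,-6.5],"roll": 0.0208},{"translation": [29.7,-17.6,-6.5],"roll": 0.0208},{"translation": [29.7,-17.6,-6.5],"roll": 0.0208},{"translation": [29.7,-17.6,-6.5],"roll": 0.0208},{"translation": [29.7,-17.6,-6.5],"roll": 0.0208},{"translation": [29.7,-17.6,-6.5],"roll": 0.0208},{"translation": [29.7,-17.6,-6.5],"roll": 0.0208},{"translation": [29.7,-17.6,-6.5],"roll": 0.0208},{"translation": [29.7,-17.6,-6.5],"roll": 0.0208},{"translation": [29.7,-17.6,-6.5],"roll": 0.0208},{"translation": [29.7,-17.6,-6.5],"roll": 0.0208},{"translation": [29.7,-17.6,-6.5],"roll": 0.0208},{"translation": [29.7,-17.6,-6.5],"roll": 0.0208},{"translation": [0,0,0],"roll": 0}]'

```text
time: 2.52
tool_pos: [0.6042, -0.0556, 0.3306]
tool_rot: [-3.14, -0.003, 0.133]
contact_force: [-0.7, -0.0, -0.9]
opening: 0.0915
grip_force: 0.0
```

```bash
python3 - <<'E'
from h import *
st(); c=cal("wrist"); im=save("wrist","w1"); np.savez("w1.npz",K=c[0],T=c[1])
cv2.imwrite("pics/w1b.png",cv2.resize(im[:,:,::-1],(800,600),interpolation=cv2.INTER_CUBIC))
for t in ["rear_fence","right_fence","clamps","caddy","bottle0","sheet4"]:
    print(t,[(np.round(r["at"],3).tolist(),round(r["confidence"],2),proj("wrist",r["at"],c).round().astype(int).tolist()) for r in search_frame("wrist",t)[:7]])
E
```

```text
2.52 [0.6042, -0.0556, 0.3306] yaw 0.1334 F [-0.7, -0.0, -0.9] op 0.0915 q [-0.22, 0.45, 1.08, 0.0, 1.61, 1.22]
rear_fence [([0.657, -0.062, 0.013], 0.62, [294, 129]), ([0.566, -0.184, 0.105], 0.26, [390, 227])]
right_fence [([0.657, -0.057, 0.013], 0.71, [291, 129])]
clamps [([0.656, -0.054, 0.011], 0.68, [288, 129])]
caddy [([0.557, 0.283, 0.032], 0.68, [26, 171])]
bottle0 [([0.615, 0.29, 0.053], 0.97, [5, 126]), ([0.646, -0.314, 0.093], 0.97, [512, 173]), ([0.672, -0.055, 0.116], 0.89, [292, 118]), ([0.563, -0.186, 0.103], 0.89, [390, 229]), ([0.773, 0.177, 0.029], 0.72, [109, 3]), ([0.802, -0.06, 0.022], 0.49, [310, 8])]
sheet4 [([0.563, -0.054, 0.036], 0.72, [279, 200]), ([0.507, -0.113, 0.034], 0.62, [316, 244]), ([0.502, -0.004, 0.025], 0.57, [239, 236]), ([0.546, -0.142, 0.024], 0.46, [340, 219])]
```

View pics/w1b.png

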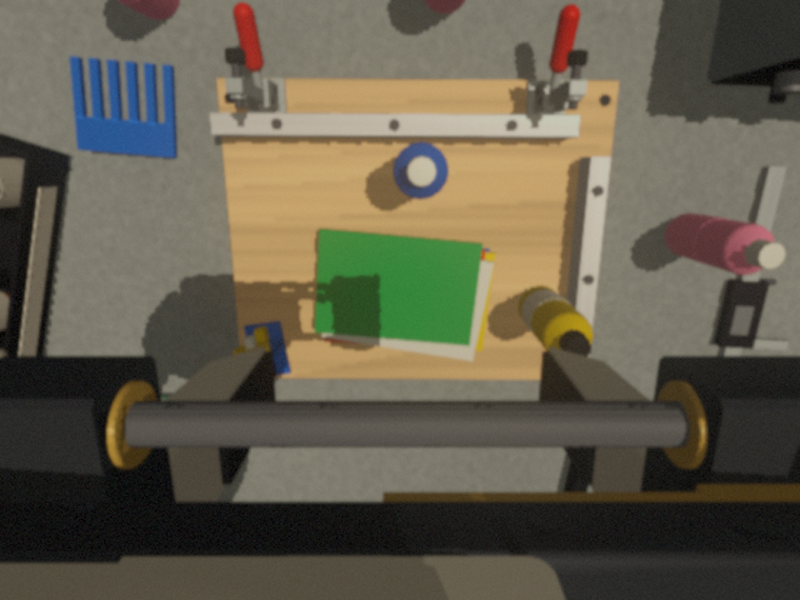

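```bash
cat >> h.py <<'E'
from scipy.optimize import least_squares
def wcal(f): z=np.load(f+".npz"); return z["K"],z["T"]
def tri(obs):
    A=[];b=[]
    for n,uv,c in obs:
        o,d=ray(n,uv,c); d/=np.linalg.norm(d); P=np.eye(3)-np.outer(d,d); A.append(P); b.append(P@o)
    return np.linalg.lstsq(np.vstack(A),np.hstack(b),rcond=None)[0]
def fit(obs,x0):
    def xf(p,q): c,s=np.cos(p[2]),np.sin(p[2]); return np.array([p[0]+c*q[0]-s*q[1],p[1]+s*q[0]+c*q[1],q[2]])
    f=lambda p:np.hstack([proj(n,xf(p,np.array(q)/1000),c)-uv for n,uv,c,q in obs])
    r=least_squares(f,x0,loss="soft_l1"); return r.x,f(r.x).reshape(-1,2).round(1)
E
python3 - <<'E'
from h import *
w=wcal("w1"); s=cal("scene"); d=cal("side")
for n,a,b,c in [("blue",(295.5,222.5),(268.5,177.5),(294.7,119.7)),("yel",(227.5,236.5),(330,171.5),(402,241)),("amber",(319.5,106.5),(205,280),None),("white",(350.5,128),(177,247),None)]:
    o=[("scene",a,s),("side",b,d)]+([("wrist",c,w)] if c else [])
    print(n,tri(o).round(4)); 
    if c: print("  wrist z.134",onz("wrist",c,.134,w).round(4))
W=lambda u,v,q:("wrist",(u*.7,v*.7),w,q)
obs=[W(217,79,(145,180,12)),W(618,81,(145,-180,12)),W(211,114,(113,177,42)),W(211,134,(95,177,42)),W(579,115,(113,-138,42)),W(579,137,(95,-138,42)),W(588,157,(79,-150,42)),W(610,157,(79,-168,42))]
print(fit(obs,[.61,-.07,.13]))
obs+=[("scene",(195,263),s,(-145,180*-1,12)),("scene",(289,312),s,(145,-180,12))]
print(fit(obs,[.61,-.07,.13]))
p=fit(obs[:8],[.61,-.07,.13])[0]; np.save("pal.npy",p)
c_,s_=np.cos(p[2]),np.sin(p[2])
for n,z,uv in [("green",.037,[(318,229),(481,243),(470,345),(315,332)]),("white",.032,[(493,262),(474,360)]),("yellow",.022,[(488,249),(494,251),(481,350)])]:
    for q in uv:
        g=onz("wrist",(q[0]*.7,q[1]*.7),z,w)[:2]-p[:2]; print(n,((c_*g[0]+s_*g[1])*1000).round(),((-s_*g[0]+c_*g[1])*1000).round())
E
```

```text
blue [ 0.67   -0.0554  0.1243]
  wrist z.134 [ 0.671  -0.0567  0.134 ]
yel [ 0.5566 -0.1918  0.1276]
  wrist z.134 [ 0.5604 -0.1901  0.134 ]
amber [0.4881 0.332  0.1268]
white [0.6122 0.3071 0.13  ]
(array([ 0.60335167, -0.06415611,  0.12962616]), array([[-1.9, -0.4],
       [ 1.1, -0.4],
       [-1.9, -0.4],
       [-0.5,  1.3],
       [ 0.8,  0.2],
       [-0.7,  0.4],
       [ 1.5,  0.1],
       [ 0.7,  0.1]]))
(array([ 0.60342545, -0.06407314,  0.12962531]), array([[-2. , -0.5],
       [ 1. , -0.5],
       [-2. , -0.4],
       [-0.5,  1.2],
       [ 0.7,  0.1],
       [-0.7,  0.3],
       [ 1.5, -0. ],
       [ 0.6,  0.1],
       [-0.7,  0.2],
       [-0.5, -0.5]]))
green 15.0 89.0
green 3.0 -60.0
green -96.0 -53.0
green -84.0 96.0
white -16.0 -72.0
white -114.0 -59.0
yellow -5.0 -69.0
yellow -7.0 -75.0
yellow -107.0 -67.0
```

```bash
python3 - <<'E'
from h import *
st(); plan([0.671,-0.056,0.080],-0.2,step=28)
E
```

```text
2.87 [0.6, -0.0606, 0.3309] yaw 0.1286 F [0.7, -0.6, -0.4] op 0.0919 q [-0.23, 0.44, 1.09, -0.0, 1.61, 1.21]
10 rows of [7.1, -0.6, 25.1] roll 0.0329
```

Emit:
step_arm --commands '[{"translation": [7.1,-0.6,25.1],"roll": 0.0329},{"translation": [7.1,-0.6,25.1],"roll": 0.0329},{"translation": [7.1,-0.6,25.1],"roll": 0.0329},{"translation": [7.1,-0.6,25.1],"roll": 0.0329},{"translation": [7.1,-0.6,25.1],"roll": 0.0329},{"translation": [7.1,-0.6,25.1],"roll": 0.0329},{"translation": [7.1,-0.6,25.1],"roll": 0.0329},{"translation": [7.1,-0.6,25.1],"roll": 0.0329},{"translation": [7.1,-0.6,25.1],"roll": 0.0329},{"translation": [7.1,-0.6,25.1],"roll": 0.0329},{"translation": [0,0,0],"roll": 0},{"translation": [0,0,0],"roll": 0}]'

```text
time: 3.87
tool_pos: [0.6704, -0.0556, 0.0788]
tool_rot: [3.141, 0.003, -0.199]
contact_force: [-0.2, -0.7, 0.2]
opening: 0.0916
grip_force: 0.0
```

Emit:
step_arm --commands '[{"translation": [0,0,0],"roll": 0},{"translation": [0,0,0],"roll": 0},{"translation": [0,0,0],"roll": 0},{"translation": [0,0,0],"roll": 0},{"translation": [0,0,0],"roll": 0},{"translation": [0,0,0],"roll": 0},{"translation": [0,0,0],"roll": 0},{"translation": [0,0,0],"roll": 0}]' --fingers 0 --grip_force 20

```text
time: 4.53
tool_pos: [0.6714, -0.055, 0.0798]
tool_rot: [3.141, -0.0, -0.199]
contact_force: [-0.3, -0.7, 0.8]
opening: 0.0433
grip_force: 0.3
```

```bash
python3 - <<'E'
from h import *
st(); s=observe(); plan([.62,.12,.31],-.2,step=30)
E
```

```text
4.53 [0.6714, -0.055, 0.0798] yaw -0.1989 F [-0.3, -0.7, 0.8] op 0.0433 q [-0.2, 0.74, 1.25, -0.0, 1.15, 1.57]
10 rows of [-8.5, -16.1, -23.0] roll 0.0001
```

Emit:
step_arm --commands '[{"translation": [0,0,0],"roll": 0},{"translation": [0,0,0],"roll": 0},{"translation": [0,0,-25],"roll": 0},{"translation": [0,0,-30],"roll": 0},{"translation": [0,0,-30],"roll": 0},{"translation": [-22,-18,-15],"roll": 0},{"translation": [-22,-18,-15],"roll": 0},{"translation": [-22,-18,-15],"roll": 0},{"translation": [-22,-18,-15],"roll": 0},{"translation": [-22,-18,-15],"roll": 0},{"translation": [-22,-18,-15],"roll": 0},{"translation": [-22,-18,-15],"roll": 0},{"translation": [-22,-18,-15],"roll": 0},{"translation": [-22,-18,-15],"roll": 0},{"translation": [-20,-18,-10],"roll": 0},{"translation": [0,0,0],"roll": 0},{"translation": [0,0,0],"roll": 0}]'

```text
time: 5.95
tool_pos: [0.4929, 0.1655, 0.3104]
tool_rot: [-3.141, -0.002, -0.197]
contact_force: [0.3, -1.2, -0.5]
opening: 0.0413
grip_force: 20.0
```

```bash
python3 - <<'E'
from h import *
st(); c=cal("wrist"); im=save("wrist","w2"); np.savez("w2.npz",K=c[0],T=c[1])
cv2.imwrite("pics/w2b.png",cv2.resize(im[:,:,::-1],(800,600),interpolation=cv2.INTER_CUBIC))
E
```

```text
5.95 [0.4929, 0.1655, 0.3104] yaw -0.1966 F [0.3, -1.2, -0.5] op 0.0413 q [0.18, 0.28, 1.38, -0.0, 1.48, 1.94]
```

View pics/w2b.png

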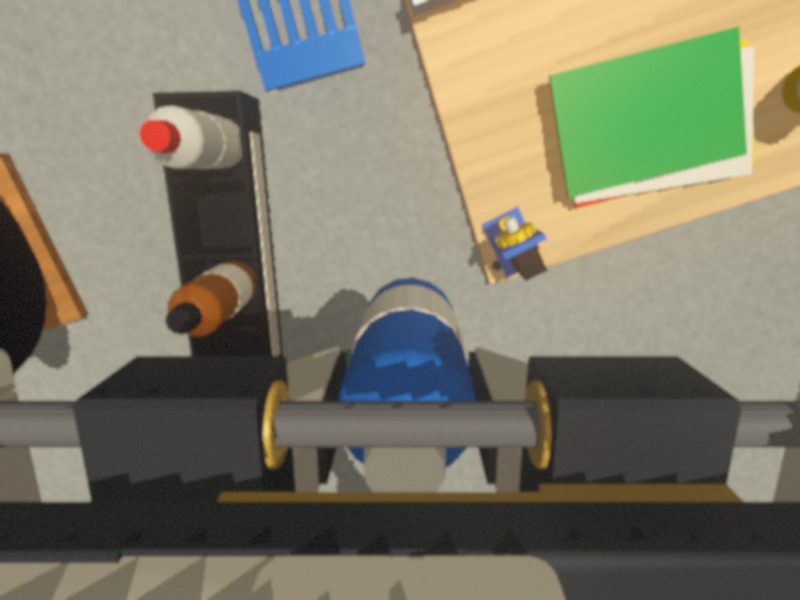

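The caddy's second cell (amber) and fourth cell (white) are occupied, so the third, between them at crop (215,210), is empty. The near cell is hidden under the gripper. I'll brighten the dark caddy to read its rim.

```bash
python3 - <<'E'
import cv2,numpy as np
im=cv2.imread("pics/w2.png")[50:260,90:210]
im=cv2.resize(im,None,fx=5,fy=2.85*5/2.85*0.57*1.0,interpolation=cv2.INTER_CUBIC) if 0 else cv2.resize(im,None,fx=2.85,fy=2.85,interpolation=cv2.INTER_CUBIC)
im=(255*np.clip(im/255.,0,1)**.35).astype(np.uint8)
cv2.imwrite("pics/w2c.png",im);print(im.shape)
E
```

```text
(598, 342, 3)
```

View pics/w2c.png

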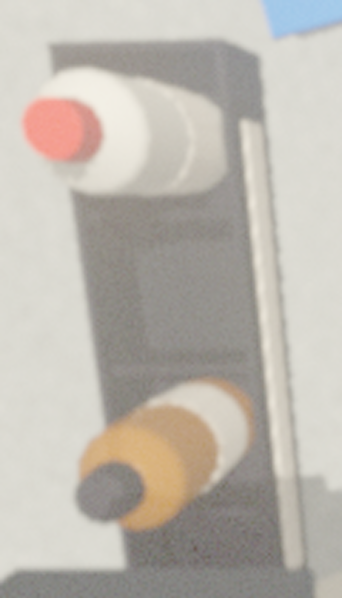

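```bash
python3 - <<'E'
from h import *
w=wcal("w2"); s=cal("scene"); d=cal("side")
W=lambda u,v,q:("wrist",(90+u/2.85,50+v/2.85),w,q)
obs=[W(52,44,(130,34,58)),W(222,41,(130,-34,58)),W(260,62,(130,-34,0)),W(78,198,(64,34,58)),W(106,372,(0,34,58))]
p,r=fit(obs,[.52,.31,-.18]);print(p,r)
D=lambda u,v,q:("side",(60+u/2,120+v/2),d,q)
obs2=obs+[D(320,468,(-130,-34,58)) if 0 else D(378,408,(-130,-34,58)),D(325,460,(-130,34,58))]
p2,r2=fit(obs2,[.52,.31,-.18]);print(p2,r2)
np.save("cad.npy",p)
def loc(p,q): c,s_=np.cos(p[2]),np.sin(p[2]); g=np.array(q)-p[:2]; return ((c*g[0]+s_*g[1])*1000).round(),((-s_*g[0]+c*g[1])*1000).round()
wc=[onz("wrist",(90+u/2.85,50+v/2.85),.134,w)[:2] for u,v in[(55,128),(104,487)]]
print("white,amber from wrist",wc,[loc(p,q) for q in wc]); print("tri",loc(p,(.6122,.3071)),loc(p,(.4881,.332)))
for x in(-96,32): print(x,p[0]+x/1000*np.cos(p[2]),p[1]+x/1000*np.sin(p[2]))
for nm,a,b,c in [("white",(350.5,128),(177,247),(109.3,94.9)),("amber",(319.5,106.5),(205,280),(126.5,220.9))]:
    print(nm,tri([("scene",a,s),("side",b,d),("wrist",c,w)]).round(4))
st()
E
```

```text
[ 0.51738131  0.3196478  -0.15818511] [[-0.9  0.1]
 [ 1.  -1.3]
 [ 2.5 -2.2]
 [-0.1  7.6]
 [-1.2  1.3]]
[ 0.51733924  0.32226966 -0.18106823] [[-0.6 -0.2]
 [ 1.5 -0.1]
 [ 2.9 -1.2]
 [-1.1  7.4]
 [-3.3  1.1]
 [ 1.3 -0.5]
 [-0.8 -9.4]]
white,amber from wrist [array([0.61054934, 0.30555124]), array([0.4919095 , 0.32787371])] [(np.float64(94.0), np.float64(1.0)), (np.float64(-26.0), np.float64(4.0))]
tri (np.float64(96.0), np.float64(3.0)) (np.float64(-31.0), np.float64(8.0))
-96 0.42257988828629 0.33477031494723186
32 0.5489817830251453 0.3146069569325718
white [0.6117 0.3073 0.13  ]
amber [0.489  0.3318 0.1265]
6.0 [0.4932, 0.1646, 0.3096] yaw -0.1979 F [0.2, 0.3, -2.0] op 0.0414 q [0.17, 0.28, 1.38, -0.0, 1.48, 1.94]
```

```bash
python3 - <<'E'
from h import *
plan([.549,.316,.23],-.17,step=28)
plan([.549,.316,.082],-.17,src=[.549,.316,.23],sy=-.17,step=21)
E
```

```text
7 rows of [3.8, -22.7, 11.4] roll -0.004
8 rows of [0.0, -0.0, 18.5] roll -0.0
```

Emit:
step_arm --commands '[{"translation": [3.8,-22.7,11.4],"roll": -0.004},{"translation": [3.8,-22.7,11.4],"roll": -0.004},{"translation": [3.8,-22.7,11.4],"roll": -0.004},{"translation": [3.8,-22.7,11.4],"roll": -0.004},{"translation": [3.8,-22.7,11.4],"roll": -0.004},{"translation": [3.8,-22.7,11.4],"roll": -0.004},{"translation": [3.8,-22.7,11.4],"roll": -0.004},{"translation": [0,0,0],"roll": 0},{"translation": [0,0,0],"roll": 0},{"translation": [0,0,20],"roll": 0},{"translation": [0,0,20],"roll": 0},{"translation": [0,0,20],"roll": 0},{"translation": [0,0,20],"roll": 0},{"translation": [0,0,10],"roll": 0},{"translation": [0,0,0],"roll": 0}]'

```text
time: 7.25
tool_pos: [0.5482, 0.3138, 0.1376]
tool_rot: [3.139, 0.004, -0.173]
contact_force: [-1.0, -0.8, -1.4]
opening: 0.0418
grip_force: 20.0
```

```bash
python3 - <<'E'
from h import *
st(); plan([.549,.316,.082],-.17,step=12)
im=save("scene","s2");d=save("side","d2")
a=cv2.resize(im[90:190,260:393],(798//2,300),interpolation=cv2.INTER_CUBIC);b=cv2.resize(d[220:370,130:330],(400,300),interpolation=cv2.INTER_CUBIC)
cv2.imwrite("pics/c2.png",np.hstack([a,b])[:,:,::-1])
E
```

```text
7.25 [0.5482, 0.3138, 0.1376] yaw -0.1726 F [-1.0, -0.8, -1.4] op 0.0418 q [0.4, 0.61, 1.33, -0.0, 1.2, 2.14]
5 rows of [0.1, -0.5, 11.1] roll -0.0005
```

View pics/c2.png

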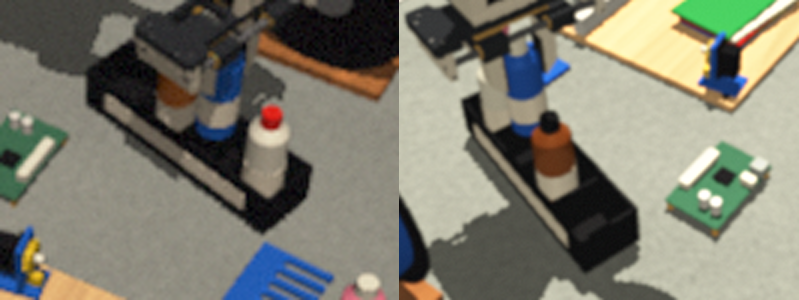

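The blue bottle hangs over the empty third cell, between white and amber. Lowering it.

Emit:
step_arm --commands '[{"translation": [0,-0.5,11],"roll": 0},{"translation": [0,-0.5,11],"roll": 0},{"translation": [0,-0.5,11],"roll": 0},{"translation": [0,-0.5,11],"roll": 0},{"translation": [0,0,9],"roll": 0},{"translation": [0,0,0],"roll": 0},{"translation": [0,0,0],"roll": 0}]'

```text
time: 7.93
tool_pos: [0.549, 0.3176, 0.086]
tool_rot: [3.141, 0.001, -0.171]
contact_force: [0.8, -0.1, -0.8]
opening: 0.0415
grip_force: 20.0
```

```bash
python3 - <<'E'
from h import *
st()
E
```

```text
7.93 [0.549, 0.3176, 0.086] yaw -0.1709 F [0.8, -0.1, -0.8] op 0.0415 q [0.4, 0.67, 1.38, -0.0, 1.1, 2.15]
```

Emit:
step_arm --commands '[{"translation": [0,0,3],"roll": 0},{"translation": [0,0,2.5],"roll": 0},{"translation": [0,0,0],"roll": 0}]'

```text
time: 8.18
tool_pos: [0.5493, 0.3177, 0.0813]
tool_rot: [3.141, -0.0, -0.171]
contact_force: [-0.2, 0.5, -1.2]
opening: 0.0412
grip_force: 20.0
```

Emit:
step_arm --commands '[{"translation": [0,0,0],"roll": 0},{"translation": [0,0,0],"roll": 0},{"translation": [0,0,0],"roll": 0},{"translation": [0,0,0],"roll": 0},{"translation": [0,0,0],"roll": 0},{"translation": [0,0,0],"roll": 0},{"translation": [0,0,-20],"roll": 0},{"translation": [0,0,-25],"roll": 0},{"translation": [0,0,-30],"roll": 0},{"translation": [0,0,-30],"roll": 0}]' --fingers 1

```text
time: 9.02
tool_pos: [0.549, 0.3175, 0.1872]
tool_rot: [3.141, 0.001, -0.171]
contact_force: [1.0, -0.4, 0.0]
opening: 0.0918
grip_force: 0.0
```

```bash
python3 - <<'E'
from h import *
st(); plan([.5585,-.1905,.2],0,step=32); plan([.5585,-.1905,.08],0,src=[.5585,-.1905,.2],sy=0,step=25)
E
```

```text
9.02 [0.549, 0.3175, 0.1872] yaw -0.171 F [1.0, -0.4, 0.0] op 0.0918 q [0.4, 0.57, 1.26, -0.0, 1.31, 2.15]
16 rows of [3.5, 31.6, -0.8] roll -0.0107
5 rows of [0.0, -0.0, 24.0] roll -0.0
```

Emit:
step_arm --commands '[{"translation": [3.5,31.6,-0.8],"roll": -0.0107},{"translation": [3.5,31.6,-0.8],"roll": -0.0107},{"translation": [3.5,31.6,-0.8],"roll": -0.0107},{"translation": [3.5,31.6,-0.8],"roll": -0.0107},{"translation": [3.5,31.6,-0.8],"roll": -0.0107},{"translation": [3.5,31.6,-0.8],"roll": -0.0107},{"translation": [3.5,31.6,-0.8],"roll": -0.0107},{"translation": [3.5,31.6,-0.8],"roll": -0.0107},{"translation": [3.5,31.6,-0.8],"roll": -0.0107},{"translation": [3.5,31.6,-0.8],"roll": -0.0107},{"translation": [3.5,31.6,-0.8],"roll": -0.0107},{"translation": [3.5,31.6,-0.8],"roll": -0.0107},{"translation": [3.5,31.6,-0.8],"roll": -0.0107},{"translation": [3.5,31.6,-0.8],"roll": -0.0107},{"translation": [3.5,31.6,-0.8],"roll": -0.0107},{"translation": [3.5,31.6,-0.8],"roll": -0.0107},{"translation": [0,0,0],"roll": 0},{"translation": [0,0,0],"roll": 0},{"translation": [0,0,20],"roll": 0},{"translation": [0,0,0],"roll": 0}]'

```text
time: 10.68
tool_pos: [0.5578, -0.1886, 0.1765]
tool_rot: [-3.139, 0.005, 0.001]
contact_force: [-0.3, -0.5, -0.9]
opening: 0.092
grip_force: 0.0
```

```bash
python3 - <<'E'
from h import *
st(); plan([.5585,-.1905,.08],0,step=25)
E
```

```text
10.68 [0.5578, -0.1886, 0.1765] yaw 0.0007 F [-0.3, -0.5, -0.9] op 0.092 q [-0.46, 0.5, 1.41, 0.0, 1.23, 1.11]
4 rows of [0.2, 0.5, 24.1] roll 0.0002
```

Emit:
step_arm --commands '[{"translation": [0,0.5,25],"roll": 0},{"translation": [0,0.5,25],"roll": 0},{"translation": [0,0.5,25],"roll": 0},{"translation": [0,0,20],"roll": 0},{"translation": [0,0,0],"roll": 0},{"translation": [0,0,0],"roll": 0}]'

```text
time: 11.18
tool_pos: [0.559, -0.1907, 0.0841]
tool_rot: [-3.141, 0.002, 0.001]
contact_force: [0.5, 0.4, 1.1]
opening: 0.0919
grip_force: 0.0
```

Emit:
step_arm --commands '[{"translation": [0,0,0],"roll": 0},{"translation": [0,0,0],"roll": 0},{"translation": [0,0,0],"roll": 0},{"translation": [0,0,0],"roll": 0},{"translation": [0,0,0],"roll": 0},{"translation": [0,0,0],"roll": 0},{"translation": [0,0,0],"roll": 0},{"translation": [0,0,0],"roll": 0},{"translation": [0,0,0],"roll": 0},{"translation": [0,0,0],"roll": 0}]' --fingers 0 --grip_force 20

```text
time: 12.02
tool_pos: [0.5593, -0.1919, 0.0842]
tool_rot: [3.141, -0.0, 0.0]
contact_force: [0.3, 0.3, 0.4]
opening: 0.0415
grip_force: 20.0
```

```bash
python3 - <<'E'
from h import *
st(); s=observe(); p=s["tool_pos"]; plan([.46,.20,.29],-.17,src=[p[0],p[1],.2],step=32)
E
```

```text
12.02 [0.5593, -0.1919, 0.0842] yaw 0.0001 F [0.3, 0.3, 0.4] op 0.0415 q [-0.46, 0.6, 1.52, -0.0, 1.02, 1.11]
13 rows of [-10.0, -29.5, -6.9] roll 0.0131
```

Emit:
step_arm --commands '[{"translation": [0,0,-26],"roll": 0},{"translation": [0,0,-30],"roll": 0},{"translation": [0,0,-30],"roll": 0},{"translation": [0,0,-30],"roll": 0},{"translation": [-10,-29.5,-6.9],"roll": 0.0131},{"translation": [-10,-29.5,-6.9],"roll": 0.0131},{"translation": [-10,-29.5,-6.9],"roll": 0.0131},{"translation": [-10,-29.5,-6.9],"roll": 0.0131},{"translation": [-10,-29.5,-6.9],"roll": 0.0131},{"translation": [-10,-29.5,-6.9],"roll": 0.0131},{"translation": [-10,-29.5,-6.9],"roll": 0.0131},{"translation": [-10,-29.5,-6.9],"roll": 0.0131},{"translation": [-10,-29.5,-6.9],"roll": 0.0131},{"translation": [-10,-29.5,-6.9],"roll": 0.0131},{"translation": [-10,-29.5,-6.9],"roll": 0.0131},{"translation": [-10,-29.5,-6.9],"roll": 0.0131},{"translation": [-10,-29.5,-6.9],"roll": 0.0131},{"translation": [0,0,0],"roll": 0}]'

```text
time: 13.52
tool_pos: [0.4588, 0.2049, 0.291]
tool_rot: [-3.139, -0.001, -0.166]
contact_force: [-1.0, 0.5, -1.3]
opening: 0.0416
grip_force: 20.0
```

```bash
python3 - <<'E'
from h import *
st()
w=wcal("w2"); d=cal("side")
W=lambda u,v,q:("wrist",(90+u/2.85,50+v/2.85),w,q)
D=lambda u,v,q:("side",(60+u/2,120+v/2),d,q)
obs=[W(52,44,(130,34,58)),W(222,41,(130,-34,58)),W(260,62,(130,-34,0)),W(106,372,(0,34,58)),D(378,408,(-130,-34,58)),D(378,442,(-130,-34,0)),D(325,492,(-130,34,0)),D(205,297,(130,34,58))]
p,r=fit(obs,[.52,.31,-.18]);print(p,r)
for x in(-96,-32,32,96): print(x,p[0]+x/1000*np.cos(p[2]),p[1]+x/1000*np.sin(p[2]))
plan([.4235,.338,.23],-.17,step=28)
E
```

```text
13.52 [0.4588, 0.2049, 0.291] yaw -0.1662 F [-1.0, 0.5, -1.3] op 0.0416 q [0.27, 0.26, 1.47, 0.0, 1.42, 2.0]
[ 0.51762989  0.32398773 -0.18969298] [[-1.2 -0.5]
 [ 0.9  0.2]
 [ 2.4 -0.9]
 [-4.8  0.9]
 [ 0.3  0.3]
 [ 1.4  1.6]
 [ 0.2 -6.4]
 [-1.   0.4]]
-96 0.42335191853423826 0.34208924094971
-32 0.4862038975994897 0.330021568117668
32 0.549055876664741 0.31795389528562595
96 0.6119078557299924 0.30588622245358393
6 rows of [-9.5, -20.9, 10.2] roll 0.0006
```

```bash
python3 - <<'E'
from h import *
plan([.4235,.341,.23],-.18,step=24)
E
```

```text
7 rows of [-8.3, -18.3, 8.7] roll 0.002
```

Emit:
step_arm --commands '[{"translation": [-8.3,-18.3,8.7],"roll": 0.002},{"translation": [-8.3,-18.3,8.7],"roll": 0.002},{"translation": [-8.3,-18.3,8.7],"roll": 0.002},{"translation": [-8.3,-18.3,8.7],"roll": 0.002},{"translation": [-8.3,-18.3,8.7],"roll": 0.002},{"translation": [-8.3,-18.3,8.7],"roll": 0.002},{"translation": [-8.3,-18.3,8.7],"roll": 0.002},{"translation": [0,0,0],"roll": 0},{"translation": [0,0,20],"roll": 0},{"translation": [0,0,20],"roll": 0},{"translation": [0,0,20],"roll": 0},{"translation": [0,0,20],"roll": 0},{"translation": [0,0,0],"roll": 0},{"translation": [0,0,0],"roll": 0}]'

```text
time: 14.68
tool_pos: [0.4249, 0.3356, 0.1485]
tool_rot: [3.14, 0.002, -0.184]
contact_force: [-0.1, -0.2, -2.0]
opening: 0.041
grip_force: 20.0
```

```bash
python3 - <<'E'
from h import *
st(); plan([.4235,.341,.085],-.18,step=14)
im=save("scene","s3");d=save("side","d3")
a=cv2.resize(im[90:190,260:393],(798//2,300),interpolation=cv2.INTER_CUBIC);b=cv2.resize(d[220:370,130:330],(400,300),interpolation=cv2.INTER_CUBIC)
cv2.imwrite("pics/c3.png",np.hstack([a,b])[:,:,::-1])
E
```

```text
14.68 [0.4249, 0.3356, 0.1485] yaw -0.1844 F [-0.1, -0.2, -2.0] op 0.041 q [0.53, 0.45, 1.59, -0.0, 1.11, 2.28]
5 rows of [-0.5, -1.0, 12.7] roll -0.0009
```

View pics/c3.png

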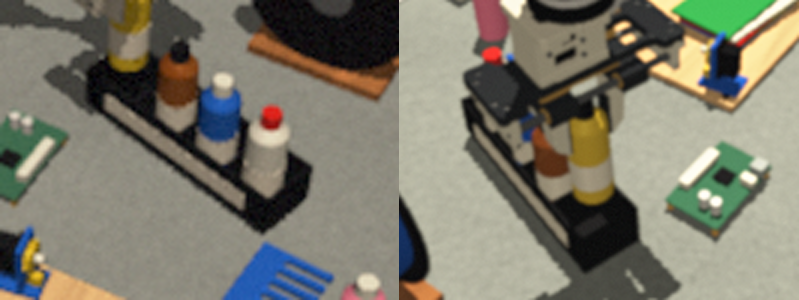

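Blue stands upright in cell 3, and yellow hangs above empty cell 1. Lowering it.

Emit:
step_arm --commands '[{"translation": [-0.5,-1,12.5],"roll": 0},{"translation": [-0.5,-1,12.5],"roll": 0},{"translation": [-0.5,-1,12.5],"roll": 0},{"translation": [-0.5,-1,12.5],"roll": 0},{"translation": [0,-1,9],"roll": 0},{"translation": [0,0,3],"roll": 0},{"translation": [0,0,0],"roll": 0},{"translation": [0,0,0],"roll": 0}]'

```text
time: 15.45
tool_pos: [0.4246, 0.342, 0.0878]
tool_rot: [-3.141, -0.001, -0.184]
contact_force: [0.7, -1.0, -1.5]
opening: 0.0414
grip_force: 20.0
```

```bash
python3 - <<'E'
from h import *
st()
E
```

```text
15.45 [0.4246, 0.342, 0.0878] yaw -0.1841 F [0.7, -1.0, -1.5] op 0.0414 q [0.54, 0.53, 1.65, -0.0, 0.96, 2.29]
```

Emit:
step_arm --commands '[{"translation": [0,0,2.5],"roll": 0},{"translation": [0,0,0],"roll": 0}]'

```text
time: 15.62
tool_pos: [0.4243, 0.3419, 0.0849]
tool_rot: [-3.141, -0.001, -0.184]
contact_force: [-0.3, -0.3, -2.0]
opening: 0.0414
grip_force: 20.0
```

Emit:
step_arm --commands '[{"translation": [0,0,0],"roll": 0},{"translation": [0,0,0],"roll": 0},{"translation": [0,0,0],"roll": 0},{"translation": [0,0,0],"roll": 0},{"translation": [0,0,0],"roll": 0},{"translation": [0,0,0],"roll": 0},{"translation": [0,0,-20],"roll": 0},{"translation": [0,0,-25],"roll": 0},{"translation": [0,0,-30],"roll": 0},{"translation": [0,0,-30],"roll": 0}]' --fingers 1

```text
time: 16.45
tool_pos: [0.4237, 0.3416, 0.1903]
tool_rot: [3.141, 0.001, -0.184]
contact_force: [1.1, 0.2, 0.2]
opening: 0.0916
grip_force: 0.0
```

```bash
cat >> h.py <<'E'
PAL=np.load("pal.npy")
def toP(q): c,s=np.cos(PAL[2]),np.sin(PAL[2]); g=np.array(q)[:2]-PAL[:2]; return np.round([(c*g[0]+s*g[1])*1000,(-s*g[0]+c*g[1])*1000],1)
def toW(x,y,z): c,s=np.cos(PAL[2]),np.sin(PAL[2]); return [PAL[0]+(c*x-s*y)/1000,PAL[1]+(s*x+c*y)/1000,z/1000]
E
python3 - <<'E'
from h import *
st(); w=wcal("w2")
for n,z,uv in [("servo base",.014,[(484,225),(545,240),(517,207),(507,275),(548,268)]),("pallet",.012,[(490,283),(410,20)]),("green",.037,[(552,75),(739,28),(746,158),(567,197)]),("whitecorner",.032,[(752,174),(576,206),(752,46)])]:
    for q in uv: print(n,toP(onz("wrist",(q[0]*.7,q[1]*.7),z,w)))
print(search_frame("side","servo")[:2])
for y in (PAL[2]+np.pi/2,PAL[2]-np.pi/2):
    plan(toW(-45,118,150),y,step=32)
E
```

```text
16.45 [0.4237, 0.3416, 0.1903] yaw -0.1841 F [1.1, 0.2, 0.2] op 0.0916 q [0.54, 0.41, 1.53, -0.0, 1.21, 2.29]
servo base [-86.8 169.6]
servo base [-117.9  120.3]
servo base [-80.8 136.8]
servo base [-138.5  162.2]
servo base [-144.3  124.2]
pallet [-141.4  179.3]
pallet [ 94.5 180. ]
green [14.7 86.8]
green [  0.9 -60.4]
green [-99.4 -51.2]
green [-82.8  98.3]
whitecorner [-115.2  -57.2]
whitecorner [-93.6  91.3]
whitecorner [-15.3 -71.6]
[{'at': [0.4727, 0.0825, 0.0418], 'confidence': 0.87}]
12 rows of [25.7, 11.9, 3.9] roll 0.1048
12 rows of [25.7, 11.9, 3.9] roll 0.1048
```

```bash
sed -i 's/    dy=(yaw-sy.*; d=/    dy=yaw-sy; d=/' h.py; python3 - <<'E'
from h import *
Y=PAL[2]+np.pi/2; print(Y)
plan(toW(-32,117,120),Y,step=32)
E
```

```text
1.7004224880900964
18 rows of [-6.0, 20.0, 4.3] roll -0.1047
```

Emit:
step_arm --commands '[{"translation": [-6,20,0],"roll": -0.1047},{"translation": [-6,20,0],"roll": -0.1047},{"translation": [-6,20,0],"roll": -0.1047},{"translation": [-6,20,0],"roll": -0.1047},{"translation": [-6,20,0],"roll": -0.1047},{"translation": [-6,20,0],"roll": -0.1047},{"translation": [-6,20,0],"roll": -0.1047},{"translation": [-6,20,0],"roll": -0.1047},{"translation": [-6,20,0],"roll": -0.1047},{"translation": [-6,20,0],"roll": -0.1047},{"translation": [-6,20,0],"roll": -0.1047},{"translation": [-6,20,0],"roll": -0.1047},{"translation": [-6,20,0],"roll": -0.1047},{"translation": [-6,20,0],"roll": -0.1047},{"translation": [-6,20,0],"roll": -0.1047},{"translation": [-6,20,0],"roll": -0.1047},{"translation": [-6,20,0],"roll": -0.1047},{"translation": [-6,20,0],"roll": -0.1047},{"translation": [0,0,0],"roll": 0},{"translation": [0,0,0],"roll": 0}]' --fingers 0.35

```text
time: 18.17
tool_pos: [0.5542, 0.046, 0.1888]
tool_rot: [-3.141, -0.0, 1.698]
contact_force: [-0.5, -0.2, -0.5]
opening: 0.0322
grip_force: 0.0
```

```bash
python3 - <<'E'
from h import *
st(); Y=PAL[2]+np.pi/2; print(toP(observe()["tool_pos"]))
plan(toW(-32,117,17),Y,step=25)
E
```

```text
18.17 [0.5542, 0.046, 0.1888] yaw 1.6983 F [-0.5, -0.2, -0.5] op 0.0322 q [-0.05, 0.43, 1.5, -0.0, 1.22, -0.18]
[-34.5 115.6]
7 rows of [0.2, 0.4, 24.5] roll -0.0003
```

Emit:
step_arm --commands '[{"translation": [0.3,0.4,25],"roll": 0},{"translation": [0.3,0.4,25],"roll": 0},{"translation": [0.3,0.4,25],"roll": 0},{"translation": [0.3,0.4,25],"roll": 0},{"translation": [0.3,0.4,25],"roll": 0},{"translation": [0,0.4,25],"roll": 0},{"translation": [0,0,15],"roll": 0},{"translation": [0,0,4],"roll": 0},{"translation": [0,0,0],"roll": 0},{"translation": [0,0,0],"roll": 0}]'

```text
time: 19.0
tool_pos: [0.5563, 0.0484, 0.0214]
tool_rot: [3.141, 0.0, 1.7]
contact_force: [0.9, 0.4, 0.7]
opening: 0.0321
grip_force: 0.0
```

```bash
python3 - <<'E'
from h import *
st(); print(toP(observe()["tool_pos"]))
E
```

```text
19.0 [0.5563, 0.0484, 0.0214] yaw 1.7 F [0.9, 0.4, 0.7] op 0.0321 q [-0.05, 0.64, 1.67, -0.0, 0.83, -0.18]
[-32.1 117.7]
```

Emit:
step_arm --commands '[{"translation": [0,0,4],"roll": 0},{"translation": [0,0,2.5],"roll": 0},{"translation": [0,0,0],"roll": 0}]'

```text
time: 19.25
tool_pos: [0.5563, 0.0481, 0.0143]
tool_rot: [3.141, 0.0, 1.7]
contact_force: [-0.1, 0.0, -0.7]
opening: 0.032
grip_force: 0.0
```

Emit:
step_arm --commands '[{"translation": [-5,0,0],"roll": 0},{"translation": [-5,0,0],"roll": 0},{"translation": [-6,0,0],"roll": 0},{"translation": [-6,0,0],"roll": 0},{"translation": [-6,0,0],"roll": 0},{"translation": [-6,0,0],"roll": 0},{"translation": [-6,0,0],"roll": 0},{"translation": [-6,0,0],"roll": 0},{"translation": [-6,0,0],"roll": 0},{"translation": [-6,0,0],"roll": 0},{"translation": [-6,0,0],"roll": 0},{"translation": [-6,0,0],"roll": 0},{"translation": [-6,0,0],"roll": 0},{"translation": [-6,0,0],"roll": 0},{"translation": [-5,0,0],"roll": 0},{"translation": [-5,0,0],"roll": 0},{"translation": [0,0,0],"roll": 0}]'

```text
time: 20.67
tool_pos: [0.5684, -0.0443, 0.014]
tool_rot: [3.141, 0.001, 1.7]
contact_force: [-0.3, -0.0, -0.5]
opening: 0.032
grip_force: 0.0
```

```bash
python3 - <<'E'
from h import *
st(); print(toP(observe()["tool_pos"])); c=cal("wrist"); im=save("wrist","w4"); np.savez("w4.npz",K=c[0],T=c[1])
s=read_camera("scene")
a=cv2.resize(im,(400,300)); b=cv2.resize(s[170:320,180:380],(400,300),interpolation=cv2.INTER_CUBIC)
cv2.imwrite("pics/c4.png",np.hstack([a,b])[:,:,::-1])
E
```

```text
20.67 [0.5684, -0.0443, 0.014] yaw 1.7 F [-0.3, -0.0, -0.5] op 0.032 q [-0.21, 0.67, 1.63, -0.0, 0.84, -0.34]
[-32.1  24.2]
```

View pics/c4.png

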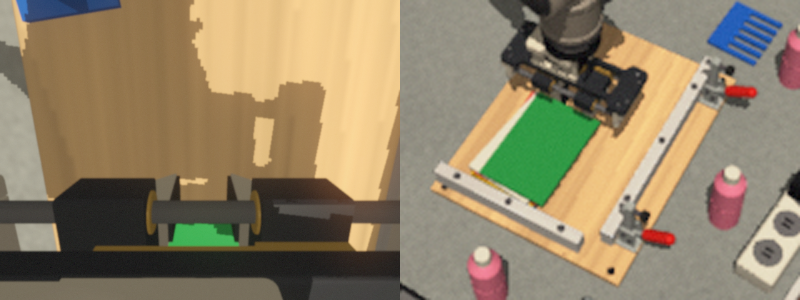

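The stack slides as one and stays on the pallet. The white and yellow sheets lead towards the right fence. I'll continue to contact.

Emit:
step_arm --commands '[{"translation": [-5,0,0],"roll": 0},{"translation": [-4,0,0],"roll": 0},{"translation": [-3,0,0],"roll": 0},{"translation": [-1,0,0],"roll": 0},{"translation": [0,0,0],"roll": 0},{"translation": [0,0,0],"roll": 0}]'

```text
time: 21.27
tool_pos: [0.5673, -0.0522, 0.0136]
tool_rot: [-3.137, -0.007, 1.699]
contact_force: [-5.2, 17.1, 6.5]
opening: 0.0325
grip_force: 8.9
```

Emit:
step_arm --commands '[{"translation": [-2,0,0],"roll": 0},{"translation": [0,0,0],"roll": 0},{"translation": [0,0,0],"roll": 0}]'

```text
time: 21.52
tool_pos: [0.5667, -0.0527, 0.0134]
tool_rot: [-3.135, -0.009, 1.699]
contact_force: [-6.4, 23.0, 7.9]
opening: 0.0321
grip_force: 11.7
```

```bash
python3 - <<'E'
from h import *
st(); print(toP(observe()["tool_pos"]))
E
```

```text
21.52 [0.5667, -0.0527, 0.0134] yaw 1.6988 F [-6.4, 23.0, 7.9] op 0.0321 q [-0.23, 0.67, 1.63, 0.01, 0.85, -0.36]
[-34.9  16.1]
```

Emit:
step_arm --commands '[{"translation": [8,0,0],"roll": 0},{"translation": [8,0,0],"roll": 0},{"translation": [0,0,-25],"roll": 0},{"translation": [0,0,-35],"roll": 0},{"translation": [0,0,-35],"roll": 0},{"translation": [0,0,-35],"roll": 0},{"translation": [0,0,-30],"roll": 0},{"translation": [0,0,0],"roll": 0}]' --fingers 0.8

```text
time: 22.18
tool_pos: [0.5715, -0.0432, 0.181]
tool_rot: [3.13, 0.005, 1.701]
contact_force: [0.4, 0.2, -0.1]
opening: 0.0732
grip_force: 0.0
```

```bash
python3 - <<'E'
from h import *
st(); print(toP(observe()["tool_pos"])); plan(toW(-137,-68,175),PAL[2],step=25,rs=.106)
s=cal("scene"); im=read_camera("scene"); h=cv2.cvtColor(im,cv2.COLOR_RGB2HSV)
m=cv2.inRange(h,(50,120,40),(75,255,255)); c=max(cv2.findContours(m,0,2)[0],key=cv2.contourArea)
r=cv2.minAreaRect(np.array([toP(onz("scene",q[0],.037,s)) for q in c],np.float32)); print(r)
E
```

```text
22.18 [0.5715, -0.0432, 0.181] yaw 1.7005 F [0.4, 0.2, -0.1] op 0.0732 q [-0.21, 0.46, 1.47, -0.0, 1.2, -0.34]
[-28.9  24.9]
15 rows of [-10.5, -1.3, 0.4] roll 0.1047
((-36.244483947753906, -71.43912506103516), (149.05313110351562, 99.06547546386719), 89.5982894897461)
```

Emit:
step_arm --commands '[{"translation": [-10.5,-1.3,0],"roll": 0.1047},{"translation": [-10.5,-1.3,0],"roll": 0.1047},{"translation": [-10.5,-1.3,0],"roll": 0.1047},{"translation": [-10.5,-1.3,0],"roll": 0.1047},{"translation": [-10.5,-1.3,0],"roll": 0.1047},{"translation": [-10.5,-1.3,0],"roll": 0.1047},{"translation": [-10.5,-1.3,0],"roll": 0.1047},{"translation": [-10.5,-1.3,0],"roll": 0.1047},{"translation": [-10.5,-1.3,0],"roll": 0.1047},{"translation": [-10.5,-1.3,0],"roll": 0.1047},{"translation": [-10.5,-1.3,0],"roll": 0.1047},{"translation": [-10.5,-1.3,0],"roll": 0.1047},{"translation": [-10.5,-1.3,0],"roll": 0.1047},{"translation": [-10.5,-1.3,0],"roll": 0.1047},{"translation": [-10.5,-1.3,0],"roll": 0.1047},{"translation": [0,0,0],"roll": 0},{"translation": [0,0,0],"roll": 0}]'

```text
time: 23.65
tool_pos: [0.4727, -0.1491, 0.1733]
tool_rot: [-3.141, 0.001, 0.132]
contact_force: [1.5, 0.2, -0.4]
opening: 0.0735
grip_force: 0.0
```

```bash
cat >> h.py <<'E'
def green(cam,lo=(50,120,40),hi=(75,255,255),z=.037):
    s=cal(cam); im=read_camera(cam); h=cv2.cvtColor(im,cv2.COLOR_RGB2HSV); m=cv2.inRange(h,lo,hi)
    if cam=="wrist": m[245:]=0
    c=max(cv2.findContours(m,0,2)[0],key=cv2.contourArea)
    P=np.array([toP(onz(cam,q[0],z,s)) for q in c],np.float32); r=cv2.minAreaRect(P); print(cam,np.round(r[0],1),np.round(r[1],1),round(r[2],2),"x",P[:,0].min(),P[:,0].max(),"y",P[:,1].min(),P[:,1].max()); return im
E
python3 - <<'E'
from h import *
st(); print(toP(observe()["tool_pos"])); plan(toW(-137,-68,14.3),PAL[2],step=25)
c=cal("wrist"); im=green("wrist"); np.savez("w5.npz",K=c[0],T=c[1])
cv2.imwrite("pics/w5.png",im[:,:,::-1]); cv2.imwrite("pics/w5b.png",cv2.resize(im[:300,:,::-1],(800,428),interpolation=cv2.INTER_CUBIC))
E
```

```text
23.65 [0.4727, -0.1491, 0.1733] yaw 0.1324 F [1.5, 0.2, -0.4] op 0.0735 q [-0.46, 0.34, 1.68, -0.0, 1.12, 0.98]
[-140.5  -67.4]
7 rows of [0.5, 0.1, 22.7] roll 0.0004
wrist [-37.5 -69.8] [149.   98.2] 89.83 x -86.5 11.7 y -144.4 4.7
```

View pics/w5b.png

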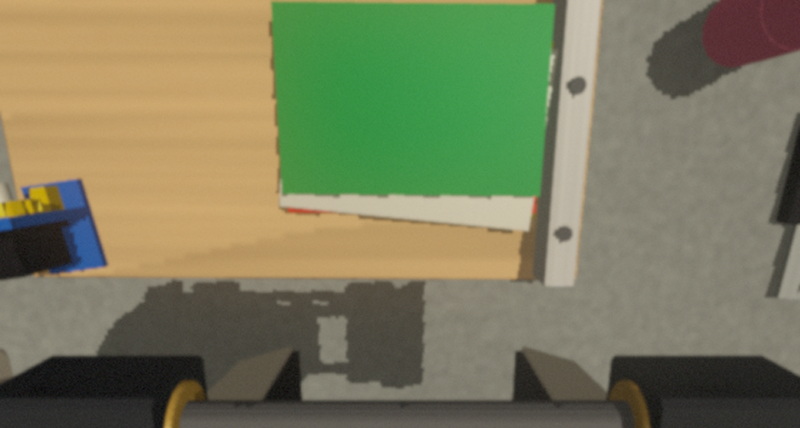

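The green sheet is square at (-37,-70). The white and red sheets are still yawed below it, with white's near edge slanting at crop (400,215). The two-finger push in x should square them.

Emit:
step_arm --commands '[{"translation": [0,0,24],"roll": 0},{"translation": [0,0,25],"roll": 0},{"translation": [0,0,25],"roll": 0},{"translation": [0,0,25],"roll": 0},{"translation": [0,0,25],"roll": 0},{"translation": [0,0,25],"roll": 0},{"translation": [0,0,8],"roll": 0},{"translation": [0,0,2],"roll": 0},{"translation": [0,0,0],"roll": 0},{"translation": [0,0,0],"roll": 0}]'

```text
time: 24.53
tool_pos: [0.4741, -0.1493, 0.016]
tool_rot: [3.14, -0.002, 0.131]
contact_force: [-0.1, -0.1, 0.1]
opening: 0.0733
grip_force: 0.0
```

Emit:
step_arm --commands '[{"translation": [5,0,0],"roll": 0},{"translation": [6,0,0],"roll": 0},{"translation": [6,0,0],"roll": 0},{"translation": [6,0,0],"roll": 0},{"translation": [6,0,0],"roll": 0},{"translation": [6,0,0],"roll": 0},{"translation": [6,0,0],"roll": 0},{"translation": [6,0,0],"roll": 0},{"translation": [6,0,0],"roll": 0},{"translation": [6,0,0],"roll": 0},{"translation": [6,0,0],"roll": 0},{"translation": [6,0,0],"roll": 0},{"translation": [6,0,0],"roll": 0},{"translation": [6,0,0],"roll": 0},{"translation": [6,0,0],"roll": 0},{"translation": [5,0,0],"roll": 0},{"translation": [5,0,0],"roll": 0},{"translation": [0,0,0],"roll": 0}]'

```text
time: 26.03
tool_pos: [0.5725, -0.1361, 0.0151]
tool_rot: [3.141, -0.001, 0.13]
contact_force: [-0.2, -0.3, 0.3]
opening: 0.0736
grip_force: 0.0
```

```bash
python3 - <<'E'
from h import *
st(); print(toP(observe()["tool_pos"])); green("scene")
E
```

```text
26.03 [0.5725, -0.1361, 0.0151] yaw 0.1302 F [-0.2, -0.3, 0.3] op 0.0736 q [-0.36, 0.69, 1.58, 0.0, 0.87, 1.08]
[-39.9 -67.3]
scene [ 38.3 -67.5] [ 99.4 149.1] 3.07 x -14.6 91.5 y -144.4 8.7
```

Emit:
step_arm --commands '[{"translation": [4,0,0],"roll": 0},{"translation": [4,0,0],"roll": 0},{"translation": [4,0,0],"roll": 0},{"translation": [3,0,0],"roll": 0},{"translation": [3,0,0],"roll": 0},{"translation": [2,0,0],"roll": 0},{"translation": [0,0,0],"roll": 0},{"translation": [0,0,0],"roll": 0}]'

```text
time: 26.75
tool_pos: [0.5915, -0.1335, 0.0151]
tool_rot: [3.141, -0.001, 0.13]
contact_force: [0.1, -0.6, -0.5]
opening: 0.0738
grip_force: 0.1
```

```bash
python3 - <<'E'
from h import *
st(); print(toP(observe()["tool_pos"])); green("scene")
E
```

```text
26.75 [0.5915, -0.1335, 0.0151] yaw 0.13 F [0.1, -0.6, -0.5] op 0.0738 q [-0.35, 0.72, 1.52, 0.0, 0.9, 1.09]
[-20.7 -67.3]
scene [ 45.9 -65.1] [ 96.4 148.8] 0.08 x -2.3 94.2 y -139.4 9.3
```

Emit:
step_arm --commands '[{"translation": [2,0,0],"roll": 0},{"translation": [1.5,0,0],"roll": 0},{"translation": [1.5,0,0],"roll": 0},{"translation": [0,0,0],"roll": 0},{"translation": [0,0,0],"roll": 0}]'

```text
time: 27.22
tool_pos: [0.5959, -0.1329, 0.015]
tool_rot: [-3.142, 0.0, 0.13]
contact_force: [-4.1, 0.2, 0.3]
opening: 0.0734
grip_force: 1.7
```

Emit:
step_arm --commands '[{"translation": [2,0,0],"roll": 0},{"translation": [1,0,0],"roll": 0},{"translation": [0,0,0],"roll": 0},{"translation": [0,0,0],"roll": 0}]'

```text
time: 27.55
tool_pos: [0.5973, -0.1326, 0.0148]
tool_rot: [-3.141, 0.004, 0.13]
contact_force: [-10.1, -1.8, 4.9]
opening: 0.0732
grip_force: 4.7
```

```bash
python3 - <<'E'
from h import *
st(); print(toP(observe()["tool_pos"])); green("scene")
E
```

```text
27.55 [0.5973, -0.1326, 0.0148] yaw 0.1297 F [-10.1, -1.8, 4.9] op 0.0732 q [-0.34, 0.73, 1.5, -0.0, 0.92, 1.1]
[-14.8 -67.1]
scene [ 46.7 -65.2] [ 94.8 148.6] 0.08 x -0.7 94.2 y -139.4 9.1
```

Emit:
step_arm --commands '[{"translation": [-6,0,0],"roll": 0},{"translation": [-6,0,0],"roll": 0},{"translation": [0,0,-25],"roll": 0},{"translation": [0,0,-35],"roll": 0},{"translation": [0,0,-35],"roll": 0},{"translation": [0,0,-25],"roll": 0},{"translation": [0,0,0],"roll": 0},{"translation": [0,0,0],"roll": 0}]' --fingers 0.45

```text
time: 28.27
tool_pos: [0.5883, -0.1344, 0.1369]
tool_rot: [3.139, -0.005, 0.13]
contact_force: [-0.0, -0.3, -0.4]
opening: 0.0412
grip_force: 0.0
```

```bash
python3 - <<'E'
from h import *
st(); plan(toW(43,34,135),PAL[2]+np.pi/2,step=25,rs=.106)
E
```

```text
28.27 [0.5883, -0.1344, 0.1369] yaw 0.1301 F [-0.0, -0.3, -0.4] op 0.0412 q [-0.35, 0.56, 1.43, 0.0, 1.15, 1.09]
15 rows of [8.7, -2.3, 0.1] roll -0.1047
```

Emit:
step_arm --commands '[{"translation": [8.7,-2.3,0],"roll": -0.1047},{"translation": [8.7,-2.3,0],"roll": -0.1047},{"translation": [8.7,-2.3,0],"roll": -0.1047},{"translation": [8.7,-2.3,0],"roll": -0.1047},{"translation": [8.7,-2.3,0],"roll": -0.1047},{"translation": [8.7,-2.3,0],"roll": -0.1047},{"translation": [8.7,-2.3,0],"roll": -0.1047},{"translation": [8.7,-2.3,0],"roll": -0.1047},{"translation": [8.7,-2.3,0],"roll": -0.1047},{"translation": [8.7,-2.3,0],"roll": -0.1047},{"translation": [8.7,-2.3,0],"roll": -0.1047},{"translation": [8.7,-2.3,0],"roll": -0.1047},{"translation": [8.7,-2.3,0],"roll": -0.1047},{"translation": [8.7,-2.3,0],"roll": -0.1047},{"translation": [8.7,-2.3,0],"roll": -0.1047},{"translation": [0,0,0],"roll": 0},{"translation": [0,0,0],"roll": 0},{"translation": [0,0,0],"roll": 0}]'

```text
time: 29.77
tool_pos: [0.6397, -0.0249, 0.1341]
tool_rot: [-3.141, -0.0, 1.697]
contact_force: [1.0, -0.3, -0.0]
opening: 0.0416
grip_force: 0.0
```

```bash
python3 - <<'E'
from h import *
st(); print(toP(observe()["tool_pos"]));plan(toW(43,34,14.3),PAL[2]+np.pi/2,step=25,rs=.106)
E
```

```text
29.77 [0.6397, -0.0249, 0.1341] yaw 1.6974 F [1.0, -0.3, -0.0] op 0.0416 q [-0.16, 0.63, 1.31, -0.0, 1.2, -0.28]
[41.1 34.2]
5 rows of [-0.0, 0.4, 24.0] roll -0.0006
```

Descend, then push -y in small steps.

Emit:
step_arm --commands '[{"translation": [0,0.4,25],"roll": -0.001},{"translation": [0,0.4,25],"roll": -0.001},{"translation": [0,0.4,25],"roll": -0.001},{"translation": [0,0.4,25],"roll": 0},{"translation": [0,0,15],"roll": 0},{"translation": [0,0,4.5],"roll": 0},{"translation": [0,0,0],"roll": 0},{"translation": [0,0,0],"roll": 0}]'

```text
time: 30.43
tool_pos: [0.6419, -0.0249, 0.0158]
tool_rot: [3.141, 0.0, 1.702]
contact_force: [0.6, -0.2, 0.1]
opening: 0.0415
grip_force: 0.0
```

Emit:
step_arm --commands '[{"translation": [-4,0,0],"roll": 0},{"translation": [-4,0,0],"roll": 0},{"translation": [-3,0,0],"roll": 0},{"translation": [-3,0,0],"roll": 0},{"translation": [-2,0,0],"roll": 0},{"translation": [-2,0,0],"roll": 0},{"translation": [-2,0,0],"roll": 0},{"translation": [0,0,0],"roll": 0},{"translation": [0,0,0],"roll": 0}]'

```text
time: 31.18
tool_pos: [0.6441, -0.0442, 0.0155]
tool_rot: [3.142, 0.0, 1.704]
contact_force: [-0.5, 2.1, 0.8]
opening: 0.0417
grip_force: 0.6
```

```bash
python3 - <<'E'
from h import *
st(); print(toP(observe()["tool_pos"]));green("scene")
E
```

```text
31.18 [0.6441, -0.0442, 0.0155] yaw 1.7035 F [-0.5, 2.1, 0.8] op 0.0417 q [-0.19, 0.77, 1.4, -0.0, 0.97, -0.32]
[43.  14.5]
scene [ 46.3 -72.5] [ 97.9 151.8] 0.59 x -3.3 96.0 y -148.0 3.2
```

Emit:
step_arm --commands '[{"translation": [-2,0,0],"roll": 0},{"translation": [-1.5,0,0],"roll": 0},{"translation": [0,0,0],"roll": 0},{"translation": [0,0,0],"roll": 0}]'

```text
time: 31.57
tool_pos: [0.6445, -0.0474, 0.0155]
tool_rot: [-3.141, -0.0, 1.704]
contact_force: [-1.2, 4.7, 1.5]
opening: 0.0415
grip_force: 2.2
```

Emit:
step_arm --commands '[{"translation": [-2,0,0],"roll": 0},{"translation": [-1,0,0],"roll": 0},{"translation": [0,0,0],"roll": 0},{"translation": [0,0,0],"roll": 0}]'

```text
time: 31.9
tool_pos: [0.6446, -0.0475, 0.0154]
tool_rot: [-3.141, -0.004, 1.704]
contact_force: [-1.3, 14.5, 3.8]
opening: 0.0412
grip_force: 7.3
```

```bash
python3 - <<'E'
from h import *
st(); print(toP(observe()["tool_pos"]));green("scene")
E
```

```text
31.9 [0.6446, -0.0475, 0.0154] yaw 1.7036 F [-1.3, 14.5, 3.8] op 0.0412 q [-0.19, 0.77, 1.39, 0.0, 0.98, -0.33]
[43.  11.2]
scene [ 46.1 -75.2] [ 97.5 151.5] 0.59 x -3.3 95.5 y -150.5 0.4
```

Emit:
step_arm --commands '[{"translation": [-1.5,0,0],"roll": 0},{"translation": [0,0,0],"roll": 0},{"translation": [0,0,0],"roll": 0},{"translation": [6,0,0],"roll": 0},{"translation": [8,0,0],"roll": 0},{"translation": [8,0,0],"roll": 0},{"translation": [0,0,-25],"roll": 0},{"translation": [0,0,-35],"roll": 0},{"translation": [0,0,-35],"roll": 0},{"translation": [0,0,-25],"roll": 0},{"translation": [0,0,0],"roll": 0},{"translation": [0,0,0],"roll": 0}]' --fingers 0.45

```text
time: 32.95
tool_pos: [0.6432, -0.0307, 0.1373]
tool_rot: [3.138, 0.002, 1.703]
contact_force: [0.1, 0.1, -0.2]
opening: 0.0414
grip_force: 0.0
```

```bash
python3 - <<'E'
from h import *
st(); plan(toW(-40,-75,135),PAL[2],step=25,rs=.106);green("scene")
E
```

```text
32.95 [0.6432, -0.0307, 0.1373] yaw 1.7033 F [0.1, 0.1, -0.2] op 0.0414 q [-0.17, 0.63, 1.3, -0.0, 1.21, -0.3]
15 rows of [-9.8, 0.5, 0.2] roll 0.1049
scene [ 46.5 -76.3] [ 97.9 149.2] 0.48 x -2.4 96.0 y -150.5 -1.9
```

Emit:
step_arm --commands '[{"translation": [-9.8,0.5,0],"roll": 0.1049},{"translation": [-9.8,0.5,0],"roll": 0.1049},{"translation": [-9.8,0.5,0],"roll": 0.1049},{"translation": [-9.8,0.5,0],"roll": 0.1049},{"translation": [-9.8,0.5,0],"roll": 0.1049},{"translation": [-9.8,0.5,0],"roll": 0.1049},{"translation": [-9.8,0.5,0],"roll": 0.1049},{"translation": [-9.8,0.5,0],"roll": 0.1049},{"translation": [-9.8,0.5,0],"roll": 0.1049},{"translation": [-9.8,0.5,0],"roll": 0.1049},{"translation": [-9.8,0.5,0],"roll": 0.1049},{"translation": [-9.8,0.5,0],"roll": 0.1049},{"translation": [-9.8,0.5,0],"roll": 0.1049},{"translation": [-9.8,0.5,0],"roll": 0.1049},{"translation": [-9.8,0.5,0],"roll": 0.1049},{"translation": [0,0,0],"roll": 0},{"translation": [0,0,0],"roll": 0},{"translation": [0,0,0],"roll": 0}]' --fingers 0.8

```text
time: 34.5
tool_pos: [0.5729, -0.143, 0.1346]
tool_rot: [-3.141, 0.001, 0.133]
contact_force: [-1.0, -0.3, -0.5]
opening: 0.0733
grip_force: 0.0
```

```bash
python3 - <<'E'
from h import *
st(); print(toP(observe()["tool_pos"]));plan(toW(-40,-75,14.5),PAL[2],step=25,rs=.106)
E
```

```text
34.5 [0.5729, -0.143, 0.1346] yaw 0.1329 F [-1.0, -0.3, -0.5] op 0.0733 q [-0.37, 0.54, 1.47, -0.0, 1.13, 1.06]
[-40.3 -74.3]
5 rows of [0.1, 0.1, 24.0] roll 0.0006
```

Emit:
step_arm --commands '[{"translation": [0,0,25],"roll": 0.0015},{"translation": [0,0,25],"roll": 0.0015},{"translation": [0,0,25],"roll": 0},{"translation": [0,0,25],"roll": 0},{"translation": [0,0,16],"roll": 0},{"translation": [0,0,4],"roll": 0},{"translation": [0,0,0],"roll": 0},{"translation": [4,0,0],"roll": 0},{"translation": [4,0,0],"roll": 0},{"translation": [4,0,0],"roll": 0},{"translation": [3,0,0],"roll": 0},{"translation": [3,0,0],"roll": 0},{"translation": [2,0,0],"roll": 0},{"translation": [2,0,0],"roll": 0},{"translation": [2,0,0],"roll": 0},{"translation": [0,0,0],"roll": 0},{"translation": [0,0,0],"roll": 0}]'

```text
time: 35.92
tool_pos: [0.5967, -0.1402, 0.0155]
tool_rot: [3.142, 0.0, 0.127]
contact_force: [0.3, -0.4, -0.3]
opening: 0.0733
grip_force: 0.0
```

```bash
python3 - <<'E'
from h import *
st(); print(toP(observe()["tool_pos"]));green("scene")
E
```

```text
35.92 [0.5967, -0.1402, 0.0155] yaw 0.1271 F [0.3, -0.4, -0.3] op 0.0733 q [-0.36, 0.72, 1.5, -0.0, 0.92, 1.09]
[-16.4 -74.5]
scene [ 45.9 -76.4] [ 97.6 150. ] 1.08 x -3.0 96.0 y -150.5 -1.9
```

Emit:
step_arm --commands '[{"translation": [2,0,0],"roll": -0.002},{"translation": [1.5,0,0],"roll": 0},{"translation": [1,0,0],"roll": 0},{"translation": [0,0,0],"roll": 0},{"translation": [0,0,0],"roll": 0}]'

```text
time: 36.38
tool_pos: [0.5983, -0.1398, 0.0151]
tool_rot: [-3.14, 0.006, 0.129]
contact_force: [-10.8, -2.2, 5.7]
opening: 0.0737
grip_force: 5.1
```

Emit:
step_arm --commands '[{"translation": [2,0,0],"roll": 0},{"translation": [1,0,0],"roll": 0},{"translation": [0,0,0],"roll": 0},{"translation": [0,0,0],"roll": 0}]'

```text
time: 36.72
tool_pos: [0.5983, -0.1397, 0.0149]
tool_rot: [-3.139, 0.013, 0.129]
contact_force: [-20.4, -3.8, 11.0]
opening: 0.0732
grip_force: 10.5
```

```bash
python3 - <<'E'
from h import *
st(); print(toP(observe()["tool_pos"]));green("scene")
E
```

```text
36.72 [0.5983, -0.1397, 0.0149] yaw 0.1288 F [-20.4, -3.8, 11.0] op 0.0732 q [-0.35, 0.73, 1.48, -0.0, 0.94, 1.09]
[-14.8 -74.2]
scene [ 47.3 -75.1] [ 94.7 150. ] 1.08 x 0.0 96.0 y -149.2 -0.7
```

Emit:
step_arm --commands '[{"translation": [-6,0,0],"roll": 0},{"translation": [-8,0,0],"roll": 0},{"translation": [-6,0,0],"roll": 0},{"translation": [0,0,-25],"roll": 0},{"translation": [0,0,-35],"roll": 0},{"translation": [0,0,-35],"roll": 0},{"translation": [0,0,-25],"roll": 0},{"translation": [0,0,0],"roll": 0},{"translation": [0,0,0],"roll": 0}]' --fingers 0.45

```text
time: 37.52
tool_pos: [0.5851, -0.142, 0.1373]
tool_rot: [3.14, -0.004, 0.129]
contact_force: [-0.0, -0.8, -0.9]
opening: 0.0413
grip_force: 0.0
```

```bash
python3 - <<'E'
from h import *
st(); plan(toW(43,30,135),PAL[2]+np.pi/2,step=25,rs=.106);green("scene")
E
```

```text
37.52 [0.5851, -0.142, 0.1373] yaw 0.1292 F [-0.0, -0.8, -0.9] op 0.0413 q [-0.37, 0.56, 1.43, 0.0, 1.15, 1.08]
15 rows of [9.1, -2.2, 0.2] roll -0.1047
scene [ 47.1 -76.1] [148.6  98. ] 89.94 x -2.0 96.0 y -150.5 -1.8
```

Emit:
step_arm --commands '[{"translation": [9.1,-2.2,0],"roll": -0.1047},{"translation": [9.1,-2.2,0],"roll": -0.1047},{"translation": [9.1,-2.2,0],"roll": -0.1047},{"translation": [9.1,-2.2,0],"roll": -0.1047},{"translation": [9.1,-2.2,0],"roll": -0.1047},{"translation": [9.1,-2.2,0],"roll": -0.1047},{"translation": [9.1,-2.2,0],"roll": -0.1047},{"translation": [9.1,-2.2,0],"roll": -0.1047},{"translation": [9.1,-2.2,0],"roll": -0.1047},{"translation": [9.1,-2.2,0],"roll": -0.1047},{"translation": [9.1,-2.2,0],"roll": -0.1047},{"translation": [9.1,-2.2,0],"roll": -0.1047},{"translation": [9.1,-2.2,0],"roll": -0.1047},{"translation": [9.1,-2.2,0],"roll": -0.1047},{"translation": [9.1,-2.2,0],"roll": -0.1047},{"translation": [0,1,0],"roll": 0},{"translation": [0,0,0],"roll": 0},{"translation": [0,0,0],"roll": 0}]'

```text
time: 39.07
tool_pos: [0.6425, -0.0293, 0.1344]
tool_rot: [-3.14, -0.0, 1.696]
contact_force: [0.4, 0.1, 0.3]
opening: 0.0413
grip_force: 0.0
```

Emit:
step_arm --commands '[{"translation": [0,0,25],"roll": 0},{"translation": [0,0,25],"roll": 0},{"translation": [0,0,25],"roll": 0},{"translation": [0,0,25],"roll": 0},{"translation": [0,0,16],"roll": 0},{"translation": [0,0,4],"roll": 0},{"translation": [0,0,0],"roll": 0},{"translation": [-4,0,0],"roll": 0},{"translation": [-4,0,0],"roll": 0},{"translation": [-3,0,0],"roll": 0},{"translation": [-3,0,0],"roll": 0},{"translation": [-2,0,0],"roll": 0},{"translation": [-1,0,0],"roll": 0},{"translation": [0,0,0],"roll": 0},{"translation": [0,0,0],"roll": 0}]'

```text
time: 40.32
tool_pos: [0.645, -0.0458, 0.0156]
tool_rot: [3.142, 0.0, 1.699]
contact_force: [-0.1, 0.6, -0.1]
opening: 0.0417
grip_force: 0.0
```

```bash
python3 - <<'E'
from h import *
st(); print(toP(observe()["tool_pos"]));green("scene")
E
```

```text
40.32 [0.645, -0.0458, 0.0156] yaw 1.6994 F [-0.1, 0.6, -0.1] op 0.0417 q [-0.19, 0.77, 1.39, -0.0, 0.98, -0.32]
[43.7 12.8]
scene [ 46.3 -75.1] [ 97.9 151.5] 0.59 x -3.3 96.0 y -150.5 0.4
```

Emit:
step_arm --commands '[{"translation": [-2,0,0],"roll": 0},{"translation": [-2,0,0],"roll": 0},{"translation": [-1,0,0],"roll": 0},{"translation": [0,0,0],"roll": 0},{"translation": [0,0,0],"roll": 0}]'

```text
time: 40.78
tool_pos: [0.6451, -0.0475, 0.0155]
tool_rot: [-3.141, -0.004, 1.7]
contact_force: [-0.7, 11.7, 2.7]
opening: 0.0413
grip_force: 5.9
```

Emit:
step_arm --commands '[{"translation": [-2,0,0],"roll": 0},{"translation": [0,0,0],"roll": 0},{"translation": [0,0,0],"roll": 0}]'

```text
time: 41.03
tool_pos: [0.6451, -0.0476, 0.0155]
tool_rot: [-3.141, -0.007, 1.7]
contact_force: [-1.3, 18.4, 3.5]
opening: 0.0414
grip_force: 9.3
```

Emit:
step_arm --commands '[{"translation": [5,0,0],"roll": 0},{"translation": [8,0,0],"roll": 0},{"translation": [8,0,0],"roll": 0},{"translation": [0,0,-25],"roll": 0},{"translation": [0,0,-35],"roll": 0},{"translation": [0,0,-35],"roll": 0},{"translation": [0,0,-35],"roll": 0},{"translation": [0,0,-30],"roll": 0},{"translation": [10,0,-20],"roll": 0},{"translation": [0,0,0],"roll": 0},{"translation": [0,0,0],"roll": 0}]'

```text
time: 41.95
tool_pos: [0.6423, -0.0217, 0.1967]
tool_rot: [3.139, 0.001, 1.7]
contact_force: [0.0, 0.4, -1.0]
opening: 0.041
grip_force: 0.0
```

```bash
python3 - <<'E'
from h import *
st(); plan(toW(-50,-30,230),PAL[2],step=25,rs=.106)
E
```

```text
41.95 [0.6423, -0.0217, 0.1967] yaw 1.7001 F [0.0, 0.4, -1.0] op 0.041 q [-0.15, 0.58, 1.22, -0.0, 1.34, -0.28]
15 rows of [-8.3, -1.9, -2.2] roll 0.1047
```

Emit:
step_arm --commands '[{"translation": [-8.3,-1.9,-2.2],"roll": 0.1047},{"translation": [-8.3,-1.9,-2.2],"roll": 0.1047},{"translation": [-8.3,-1.9,-2.2],"roll": 0.1047},{"translation": [-8.3,-1.9,-2.2],"roll": 0.1047},{"translation": [-8.3,-1.9,-2.2],"roll": 0.1047},{"translation": [-8.3,-1.9,-2.2],"roll": 0.1047},{"translation": [-8.3,-1.9,-2.2],"roll": 0.1047},{"translation": [-8.3,-1.9,-2.2],"roll": 0.1047},{"translation": [-8.3,-1.9,-2.2],"roll": 0.1047},{"translation": [-8.3,-1.9,-2.2],"roll": 0.1047},{"translation": [-8.3,-1.9,-2.2],"roll": 0.1047},{"translation": [-8.3,-1.9,-2.2],"roll": 0.1047},{"translation": [-8.3,-1.9,-2.2],"roll": 0.1047},{"translation": [-8.3,-1.9,-2.2],"roll": 0.1047},{"translation": [-8.3,-1.9,-2.2],"roll": 0.1047},{"translation": [0,0,0],"roll": 0},{"translation": [0,0,0],"roll": 0},{"translation": [0,0,0],"roll": 0}]'

```text
time: 43.45
tool_pos: [0.557, -0.0998, 0.2274]
tool_rot: [-3.141, 0.001, 0.132]
contact_force: [0.2, 0.3, 0.3]
opening: 0.041
grip_force: 0.0
```

```bash
python3 - <<'E'
from h import *
st(); im=green("wrist"); s=read_camera("scene")
K,T=cal("wrist")
a=cv2.resize(im[:260],(560*4//5*1,208)); 
u,v=proj("wrist",toW(45,-75,37)).astype(int); print(u,v)
z=im[max(v-95,0):v+95,u-125:u+125]; z=cv2.resize(z,(500,380),interpolation=cv2.INTER_CUBIC)
b=cv2.resize(s[90:315,185:385],(300,380),interpolation=cv2.INTER_CUBIC)
cv2.imwrite("pics/fin.png",np.hstack([z,b])[:,:,::-1])
E
```

```text
43.45 [0.557, -0.0998, 0.2274] yaw 0.1318 F [0.2, 0.3, 0.3] op 0.041 q [-0.31, 0.42, 1.41, -0.0, 1.32, 1.13]
wrist [ 45.8 -74.8] [ 98.4 148.4] 0.0 x -3.4 95.0 y -149.0 -0.6
332 87
```

View pics/fin.png

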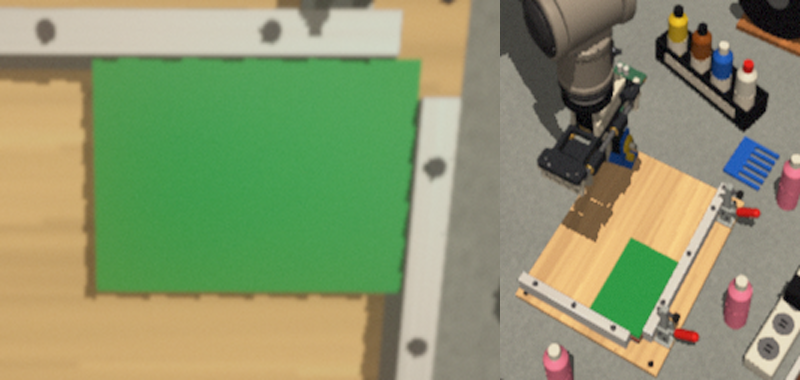

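The stack shows only green, square in the corner against both fences, with no lower sheet sticking out. All four bottles stand upright in the caddy. Handing in.

```bash
python3 -c "
from cell import *
print(hand_in())"
```

```text
the job is handed in; nothing more can be done
None
```

The job is handed in at about 43 s: the blue and yellow bottles are upright in the two empty caddy cells, and in the final images the stack sits square and flush against both fences.

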